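# Scoop grinding balls from the tilt-out bin onto the balance

## Robot

A 6-joint arm with a two-finger parallel gripper is mounted at the origin on a cart in front of the work surface, level with it; the furniture and walls round the work are solid. World frame = base frame: x ahead of the robot, y to its left, z up, the work surface at z = 0. Lengths are in mm, angles in rad, forces in N, time in s.
With the tool pointing down it reaches from about 350 to 850 mm from the base axis. Payload 8.1 kg.
Tool frame: the origin (TCP) lies at the very end of the fingers, on their centre line; the grasp point (between the pads) lies 19 mm behind it; z points along the fingers, y is the direction in which the jaws open and shut (so a half turn about z gives the same grasp; the last joint's range is limited). The gripper opens to 85 mm and grips with 20 to 120 N. Pads are 22 mm wide; open, the fingers measure 114 mm over their backs; the gripper's body (76 mm by 85 mm) begins 54 mm behind the grasp point. The pads swing forward as they close: fully open they stand 13 mm farther back than shut.
Start: joints at [-1.242, 0.13, 1.488, -0, 1.523, -0.085], TCP at [241.275, -549.356, 209.392] pointing down, gripper open.
Joint ranges: [-2.96, 2.96], [-0.89, 2.26], [0.02, 2.5], [-1.34, 4.48], [0, 2.73], [-2.66, 2.66]. Speed limits (rad/s): [2.39, 2.39, 2.79, 3.14, 3.14, 3.14].

## Interface

Orientations are given as [roll, pitch, yaw] about the fixed x, y, z axes, in that order (R = Rz(yaw) Ry(pitch) Rx(roll)).
In Python, from station import observe, capture, calibration, hand_in gives the robot as it stands.
- The arm moves only by the tool apply_moves, never from a script. Its argument "motion" is a list of rows, each a list of 7 numbers: the shift along the tool's x, y, z in cm, then the turn, a rotation vector about the tool's x, y, z in degrees, then the finger opening in cm, from 0 to 8.54. In form: [[dx, dy, dz, ax, ay, az, grip], ...]. A call has 1 to 10 rows; each row is the pose to reach, as a shift and turn from the pose commanded when the call began, along the tool's axes at that moment; what a row does not reach only later rows make up. A row lasts 1/10 s, in which the tool goes at most 50 mm and 8.59 degrees, less where a joint would pass 70% of its speed; a pose out of reach is approached as far as the arm can. A call with a gripper value outside its range is refused whole. The fingers move at their own pace and stop on an object; the grip force is fixed at half the most. Time passes only in rows, so rows that repeat a pose let the fingers close. It gives the time, the measured TCP pose, the force and the opening at its end, in the units of the state.
- observe(): the state, without advancing time (a new reading comes with each control period).
- capture(name): name is "scene" or "side" or "wrist"; returns the picture (400x640x3 uint8, red, green, blue); there is no depth.
- calibration(name): a dict with "fx", "fy", "cx", "cy" (pixels), "cam_to_world" (4x4, takes a point from camera to world coordinates). Camera axes: x right, y up, looking along -z (the intrinsics and any distortion apply to the point x, -y, -z); pixel columns grow to the right and rows downward; lengths in mm; the calibration is good to about 2 mm. A picture is of the moment at which its call begins: read the wrist's pose just before it. calibration takes no time and is no camera call; for the wrist camera it gives the pose at the moment of the call.
- hand_in(): hands the job in, once; it reports no verdict.
The state is a dict: "time": time; "q": joint angles; "dq": joint speeds; "effort": joint torques, N m; "position": TCP position; "ee_rot": TCP orientation; "ft_force": force on the tool from outside, world axes, zero at the start; "ft_torque": the same for the moment, N m; "opening": finger opening in mm.
Only numpy, scipy, OpenCV 4.12 (cv2) and the standard library are available. Lean on these libraries where they do the work, as an engineer would, in place of code of your own. Each camera call takes 0.05 s, during which the arm holds its last target.

## Task

Swing the tilt-out bin in its rack fully forward to its stop, then lift the small scoop off its wire stand and scoop up at least two of the steel grinding balls from the bin's mouth. Set the loaded scoop down upright on the middle of the balance's round pan, with the balls still in it, and let go.

Things in the scene. Friction and masses are not known exactly. Their poses are not given: they have to be found in the camera images.
- tilt_bin (a joint): Tilt of the grey open-topped bin about the level hinge line along the bottom of its front wall: 0 = home in the rack, 0.52 rad = fully forward at its stop, top towards the robot. Stiff hinge (about 0.5 N m: a pull of some 6 N at the bar); the bin stays where it is left, but strong pushing on its floor would close it again.
- bin_hinge (a point): Middle of the bin's hinge line, 30 mm above the bench, fixed; x level into the rack, y along the hinge, z up. Bin outline at home (x, z in mm from here): floor (0, 0) to (125, 0); back wall 50 high; front wall (0, 0) to (-38, 104), leaning out; inner width 96, walls 3. Swung by t it all turns by t about the hinge: the floor rises to the back and balls roll to the floor's front corner.
- rack: Grey sheet-metal rack of the bin, fixed: origin on the bench 30 mm below bin_hinge, same axes. 126 mm wide, from x = -8 to 142 mm, 160 mm high (its side walls only 81 high for x under 62 mm); its roof covers only x over 80 mm.
- bin_bar (a point): Middle of the bin's pull bar: level round steel bar 10 mm thick, 88 long along y, a rod at each end holding it 28 mm beyond the front wall's top edge in that wall's plane: free from above, before and behind, and 23 mm below. It turns with the bin, 138 mm from the hinge line: at home x, z = (-47, 130) mm from bin_hinge, at the stop (-105, 89).
- scoop_grip (a point): Grip point near the top of the scoop's upright flat black handle, 12 mm thick in x, 24 wide in y. Axes: x towards the scoop's back, y across, z up when it stands. The handle runs from the underside (z = -115 mm) up to z = 20. A level cross bar, 10 thick and 96 long in y, passes through it at z = -30; at the start the scoop hangs upright by this bar, its open front facing the robot.
- scoop_bowl (a point): Middle of the scoop's bowl, 12 mm above its flat underside: 31 mm in front of (-x) and 103 mm below scoop_grip; same axes. The bowl reaches 28 mm before and behind this point, 58 wide outside, 52 inside; floor 2 thick with a 4 high lip at the open front; sides and back 28 high (front of the sides 16). A ball is in the scoop when its centre is within 36 mm of this point.
- scoop: The whole aluminium scoop, 0.14 kg; origin at the centre of the bowl's underside, 31 mm in front of (-x) and 115 mm below scoop_grip; same axes.
- stand_prongs (a point): Where the middle of the scoop's cross bar hangs, 118 mm above the bench, on two level 6 mm wires at y = -38 and 38 mm, 8 mm lower than this point; their upturned tips stand 12 mm in front of it and reach 6 mm above it. Axes: x away from the stand's front, z up.
- stand: Bent-wire stand, fixed; origin on the bench below stand_prongs, same axes. Its two uprights are 85 mm behind the hanging bar; a cross wire 62 mm above the bench touches the back of the handle. The handle stands free above the wires, and the scoop may be lifted straight up.
- balance_pan (a point): Centre of the top of the balance's round steel pan, 120 mm across, fixed, 58 mm above the bench. White balance body 154 x 150 mm, top at 44 mm, from x = -89 to 65 mm of this point.
- ball_0_center (a point): Centre of one of eight equal steel grinding balls, 20 mm across, 33 g, loose in the bin.
- ball_1_center (a point): Centre of one of eight equal steel grinding balls, 20 mm across, 33 g, loose in the bin.
- ball_2_center (a point): Centre of one of eight equal steel grinding balls, 20 mm across, 33 g, loose in the bin.
- ball_3_center (a point): Centre of one of eight equal steel grinding balls, 20 mm across, 33 g, loose in the bin.
- ball_4_center (a point): Centre of one of eight equal steel grinding balls, 20 mm across, 33 g, loose in the bin.
- ball_5_center (a point): Centre of one of eight equal steel grinding balls, 20 mm across, 33 g, loose in the bin.
- ball_6_center (a point): Centre of one of eight equal steel grinding balls, 20 mm across, 33 g, loose in the bin.
- ball_7_center (a point): Centre of one of eight equal steel grinding balls, 20 mm across, 33 g, loose in the bin.

How it is judged:
By the outcome, as a careful person would: the job done as asked, in the order asked, and still so for the second after the job is handed in, with the robot touching nothing.
It also fails if it takes over 67 s, if anything falls off the work surface, if the arm or the gripper's body presses on something with over 40 N, if the wrist force passes 120 N, or if a joint passes its speed limit or range.

## Working session

There is one attempt and no reset: what is moved stays moved. The work goes in short steps, Python scripts to look and compute and a tool call to move; the robot and the scene stay as the last step left them, time stands still between calls to the robot, and variables do not carry over. Pictures are saved under pics/ and viewed, and the job is handed in when it is done.

Besides the shell and the picture viewer there is one more tool, called by a JSON object that holds its "fn" and its "kwargs". apply_moves: Moves the arm, as the interface text tells. Its arguments: {"type":"object","properties":{"motion":{"type":"array","items":{"type":"array","items":{"type":"number"}}}},"required":["motion"]}

```bash
ls; mkdir -p pics; python3 - <<'E'
from station import *
import cv2
print(observe())
for n in ["scene","side","wrist"]:
    c=calibration(n); print(n,{k:(v if k!="cam_to_world" else [[round(float(a),3) for a in r] for r in v]) for k,v in c.items()})
    cv2.imwrite(f"pics/{n}0.png",capture(n)[:,:,::-1])
E
```

```text
pics
{'time': 0.0, 'q': array([-1.24245650e+00,  1.31171425e-01,  1.48931722e+00,  1.31768684e-05,
        1.52299062e+00, -8.53902841e-02]), 'dq': array([-0.00018097, -0.00130859, -0.00302336, -0.00056095, -0.00136736,
       -0.00079959]), 'effort': array([ 1.23025493e-03, -5.69399357e+01, -5.00550556e+01, -6.48695595e-05,
        1.49640773e-02, -1.41825517e-06]), 'position': array([ 241.05128352, -548.78874348,  208.31750599]), 'ee_rot': array([-3.13971403e+00, -1.74015478e-04,  4.13729301e-01]), 'ft_force': array([ 0.00532031, -0.68807566, -0.14612211]), 'ft_torque': array([-0.03946446,  0.00273866, -0.03151439]), 'opening': 85.36200526332621}
scene {'fx': 430.2352075204764, 'fy': 430.2352075204764, 'cx': 319.902719733761, 'cy': 198.83865599422322, 'cam_to_world': [[-0.892, 0.269, -0.363, 127.323], [-0.452, -0.523, 0.723, 702.762], [0.005, 0.809, 0.588, 724.268], [0.0, 0.0, 0.0, 1.0]]}
side {'fx': 370.6700035455036, 'fy': 370.6700035455036, 'cx': 318.49839689073093, 'cy': 197.7599493809563, 'cam_to_world': [[0.991, 0.105, -0.081, 447.357], [-0.132, 0.826, -0.548, -516.543], [0.009, 0.554, 0.833, 865.168], [0.0, 0.0, 0.0, 1.0]]}
wrist {'fx': 339.17772304272, 'fy': 339.17772304272, 'cx': 318.31538184727975, 'cy': 197.51667713123942, 'cam_to_world': [[0.402, 0.875, 0.269, 310.816], [-0.915, 0.385, 0.117, -518.769], [-0.001, -0.294, 0.956, 374.567], [0.0, 0.0, 0.0, 1.0]]}
```

View pics/scene0.png

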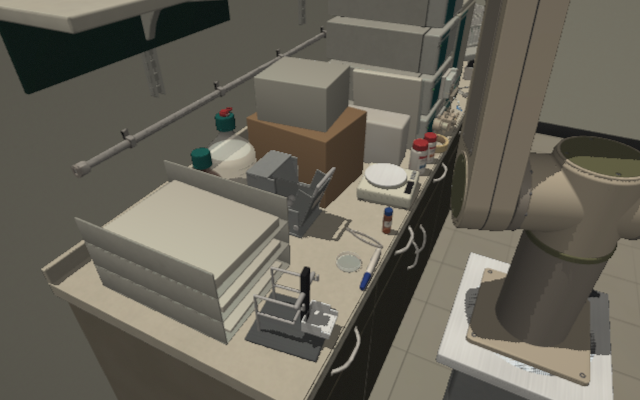

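View pics/side0.png

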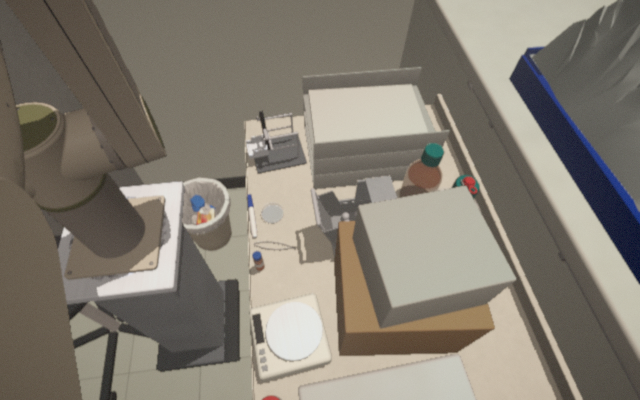

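View pics/wrist0.png

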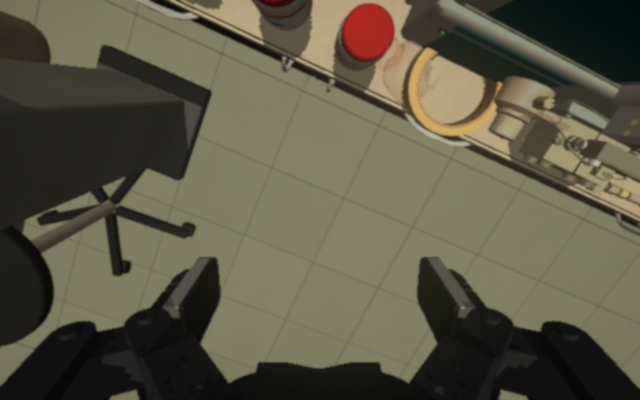

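Scene: rack and bin at ~(300,190), stand at (295,300), balance at (388,180). Side: stand (275,140), bin (350,205), balance (290,330). Next, enlarged crops.

```bash
cat > h.py <<'E'
import numpy as np, cv2
from station import *
def save(n,box,s,name):
    im=cv2.imread(n); x0,y0,x1,y1=box
    cv2.imwrite(name,cv2.resize(im[y0:y1,x0:x1],None,fx=s,fy=s,interpolation=cv2.INTER_CUBIC))
def ray(c,u,v):
    M=np.array(c["cam_to_world"]); d=np.array([(u-c["cx"])/c["fx"],-(v-c["cy"])/c["fy"],-1.])
    if "dist" in c: print("dist!",c["dist"])
    d=M[:3,:3]@d; return M[:3,3],d/np.linalg.norm(d)
def tri(obs):
    A=np.zeros((3,3));b=np.zeros(3);L=[]
    for c,u,v in obs:
        o,d=ray(c,u,v);P=np.eye(3)-np.outer(d,d);A+=P;b+=P@o;L.append((o,P))
    p=np.linalg.solve(A,b); return p,[round(float(np.linalg.norm(P@(p-o))),1) for o,P in L]
def proj(c,p):
    M=np.array(c["cam_to_world"]); q=M[:3,:3].T@(np.array(p,float)-M[:3,3])
    return c["cx"]+c["fx"]*q[0]/-q[2], c["cy"]-c["fy"]*q[1]/-q[2]
def atz(c,u,v,z):
    o,d=ray(c,u,v); return o+d*(z-o[2])/d[2]
E
python3 - <<'E'
from h import *
save("pics/scene0.png",(230,140,350,240),6,"pics/s_bin.png")
save("pics/scene0.png",(240,250,360,360),5,"pics/s_st.png")
save("pics/side0.png",(240,100,400,220),5,"pics/d_a.png")
save("pics/side0.png",(240,280,340,380),5,"pics/d_bal.png")
save("pics/scene0.png",(340,140,440,220),6,"pics/s_bal.png")
E
```

```text
(no output)
```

View pics/s_bin.png

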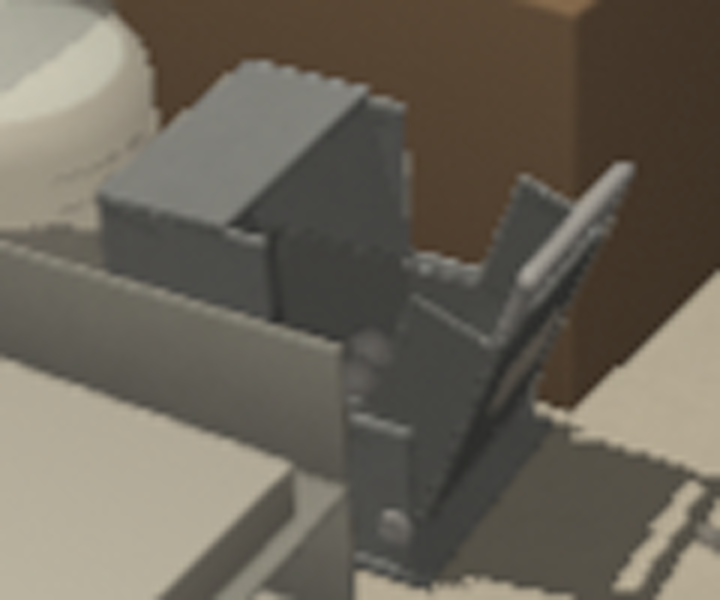

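View pics/s_st.png

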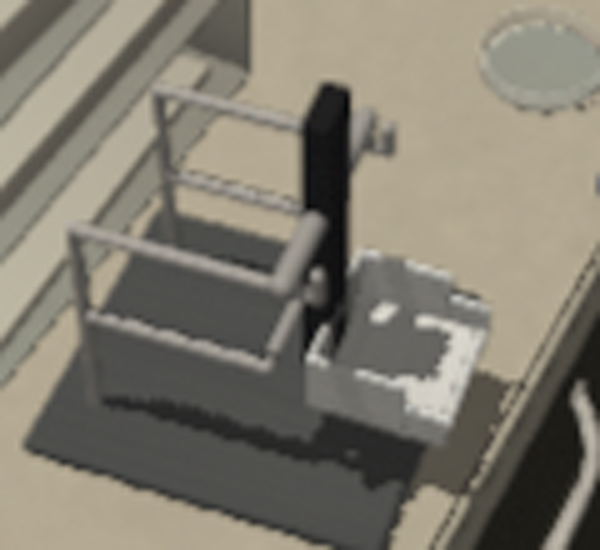

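View pics/d_a.png

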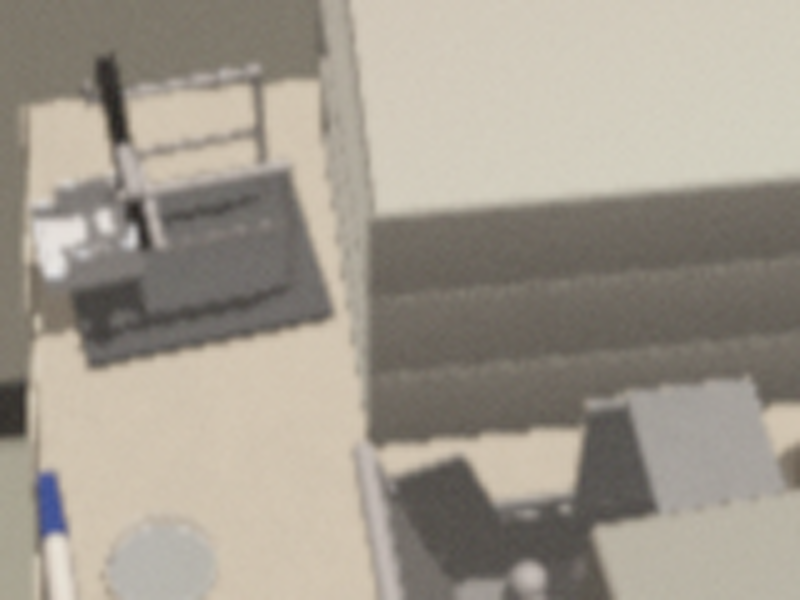

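View pics/d_bal.png

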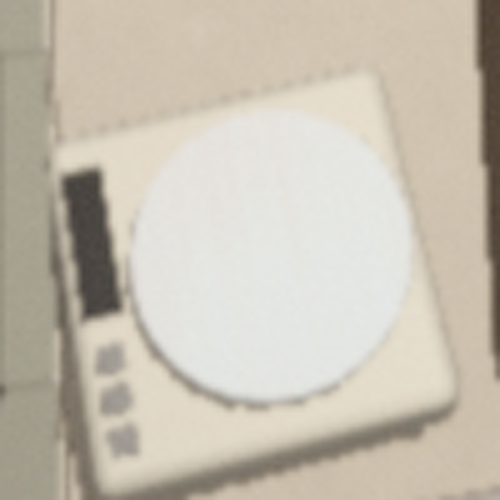

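View pics/s_bal.png

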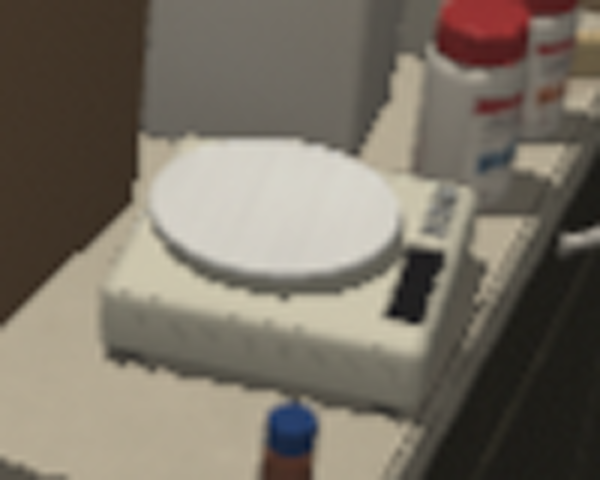

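```bash
python3 - <<'E'
from h import *
save("pics/side0.png",(300,170,400,250),7,"pics/d_bin.png")
S=calibration("scene");D=calibration("side")
def t(n,a,b): print(n,*[np.round(x,1) for x in tri([(S,*a),(D,*b)])])
t("handletop",(240+335/5,250+92/5),(240+104/5,100+60/5))
t("scoopfrontR?",(240+487/5,250+308/5),(240+35/5,100+207/5))
t("bar end -y",(240+365/5,250+118/5),(240+158/5,100+245/5))
t("pan c",(340+275/6,140+207/6),(240+272/5,280+255/5))
for c,p in((S,(340+275/6,140+207/6)),(D,(240+272/5,280+255/5))): print(atz(c,*p,58))
E
```

```text
handletop [395.9 225.  174.4] [3.3 3.3]
scoopfrontR? [341.6 215.   77.3] [6.7 6.7]
bar end -y [414.5 163.6  95.5] [1.6 1.6]
pan c [ 428.5 -313.3   54.6] [2.1 2.1]
[ 424.90875637 -308.6080982    58.        ]
[ 430.57106026 -313.62702      58.        ]
```

View pics/d_bin.png

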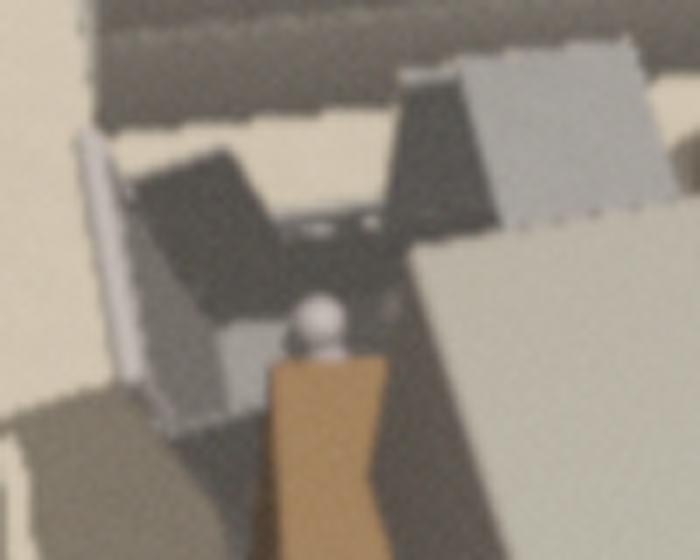

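```bash
python3 - <<'E'
from h import *
S=calibration("scene");D=calibration("side")
def t(n,a,b): 
    r=tri([(S,*a),(D,*b)]); print(n,*[np.round(x,1) for x in r]); return r[0]
a=t("bar+",(230+523/6,140+275/6),(300+87/7,170+135/7))
b=t("bar-",(230+625/6,140+170/6),(300+131/7,170+378/7))
print(np.linalg.norm(a-b),(a+b)/2, np.degrees(np.arctan2(*(b-a)[[0,1]])))
# rack roof corners; front-left (+y) roof
a=t("roof F+",(230+228/6,140+228/6),(300+462/7,170+62/7))
b=t("roof B+",(230+100/6,140+195/6),(300+630/7,170+40/7))
# box corners: grey top
t("greybox near corner",(319.5,122),(396,321))
t("brown near corner",(326.5,208-0),(341,357))
t("brown top corner +y robot", (325,141),(341,221))
E
```

```text
bar+ [503.7 -30.  163.3] [0.8 0.8]
bar- [ 504.9 -121.7  160.2] [2.2 2.2]
91.76784369780835 [504.33451179 -75.87808176 161.72974605] 179.23884628157282
roof F+ [631.3 -13.9 157.7] [3.8 3.8]
roof B+ [690.8 -11.5 157.3] [3.3 3.3]
greybox near corner [ 638.5 -339.5  155.9] [14.5 14.5]
brown near corner [ 576.  -328.6 -138.3] [41. 41.]
brown top corner +y robot [ 545.7 -150.4  212.9] [2.8 2.8]
```

```bash
python3 - <<'E'
from h import *
save("pics/scene0.png",(220,40,440,240),3.5,"pics/s_box.png")
save("pics/side0.png",(240,170,520,380),2.8,"pics/d_box.png")
E
```

```text
(no output)
```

View pics/s_box.png

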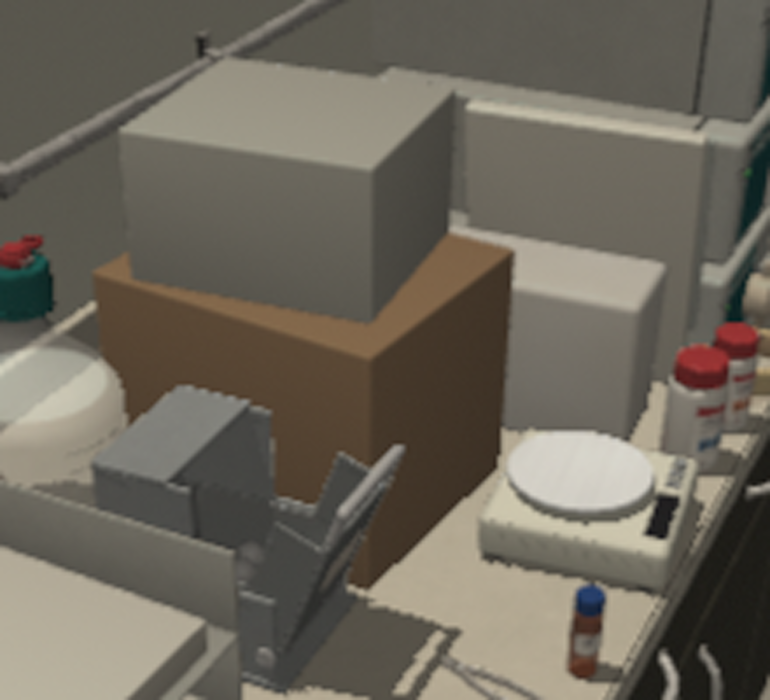

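View pics/d_box.png

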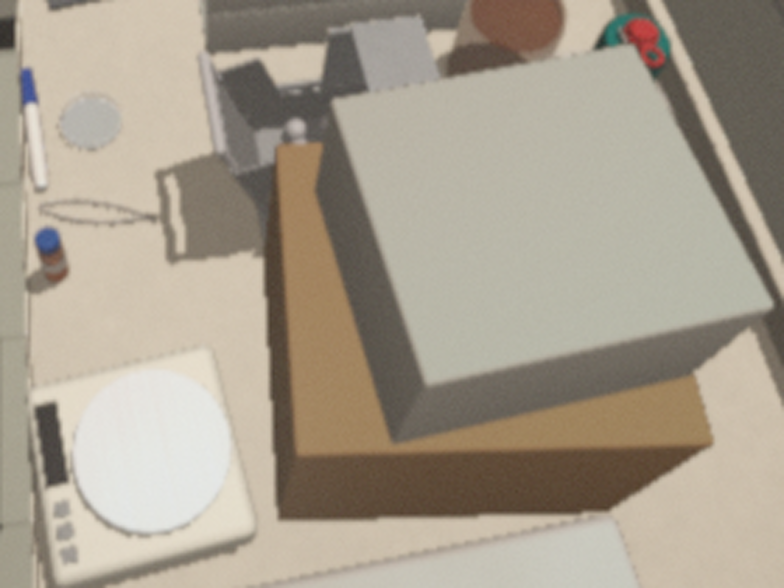

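```bash
cat >> h.py <<'E'
from scipy.spatial.transform import Rotation as Ro
def Rrpy(r): return Ro.from_euler("xyz",r)
def go(pos,rpy=None,R=None,start=None):
    """delta (cm, deg) from measured (or given start (pos,Rot)) to target TCP pose"""
    s=observe(); p0,R0=(s["position"],Rrpy(s["ee_rot"])) if start is None else start
    R1=R if R is not None else Rrpy(rpy)
    print("d",np.round(R0.inv().apply(np.array(pos)-p0)/10,2),"rot",np.round(np.degrees((R0.inv()*R1).as_rotvec()),2))
def tool(yaw,tilt=0):
    """tool x along +y rotated by yaw(deg); tilt deg: tool body leans to -x (robot)"""
    B=np.array([[0,1,0],[1,0,0],[0,0,-1.]]).T
    B=np.column_stack([[0,1,0],[1,0,0],[0,0,-1.]])
    return Ro.from_euler("z",yaw,degrees=True)*Ro.from_euler("y",-tilt,degrees=True)*Ro.from_matrix(B)
def snap(n,name):
    s=observe(); c=calibration(n); im=capture(n); cv2.imwrite(name,im[:,:,::-1])
    import pickle; pickle.dump(c,open(name+".cal","wb")); print("t",s["time"]); return c
E
python3 - <<'E'
from h import *
go([400,-80,400],R=tool(0),start=(np.array([241.3,-549.4,209.4]),Rrpy([-3.1397,0,.4137])))
E
```

```text
d [ 33.4  -36.64 -18.99] rot [-1.00e-01 -6.00e-02 -6.63e+01]
```

{"fn": "apply_moves", "kwargs": {"motion": [[0, 0, -5, 0, 0, 0, 8.5], [0, 0, -10, 0, 0, 0, 8.5], [0, 0, -15, 0, 0, 0, 8.5], [4, -4, -19, 0, 0, -8, 8.5], [8, -8, -19, 0, 0, -16, 8.5], [12, -12, -19, 0, 0, -24, 8.5], [16, -16, -19, 0, 0, -32, 8.5], [20, -20, -19, 0, 0, -40, 8.5], [24, -24, -19, 0, 0, -48, 8.5], [28, -29, -19, 0, 0, -56, 8.5]]}}

```text
time: 1.15
position: [362.1, -229.4, 399.0]
ee_rot: [3.142, -0.0, 1.397]
ft_force: [0.3, 0.4, 0.8]
opening: 84.8
```

```bash
python3 - <<'E'
from h import *
go([400,-80,400],R=tool(0))
E
```

```text
d [15.37  1.14 -0.09] rot [ 0.   -0.01 -9.98]
```

{"fn": "apply_moves", "kwargs": {"motion": [[5, 0.5, 0, 0, 0, -5, 8.5], [10, 0.8, 0, 0, 0, -10, 8.5], [14, 1, 0, 0, 0, -10, 8.5], [14, 1, 0, 0, 0, -10, 8.5]]}}

```text
time: 1.55
position: [397.3, -91.0, 399.5]
ee_rot: [3.141, -0.001, 1.572]
ft_force: [-0.1, -0.9, 0.4]
opening: 84.8
```

```bash
python3 - <<'E'
from h import *
snap("wrist","pics/w1.png"); print(observe()["position"])
E
```

```text
t 1.55
[397.00702715 -93.11131837 399.37210731]
```

View pics/w1.png

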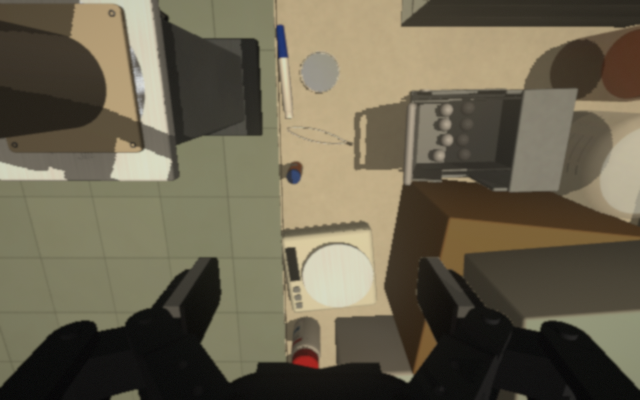

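```bash
python3 - <<'E'
from h import *
save("pics/w1.png",(390,70,590,210),4,"pics/w1b.png")
save("pics/w1.png",(270,215,400,315),5,"pics/w1p.png")
E
```

```text
(no output)
```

View pics/w1b.png

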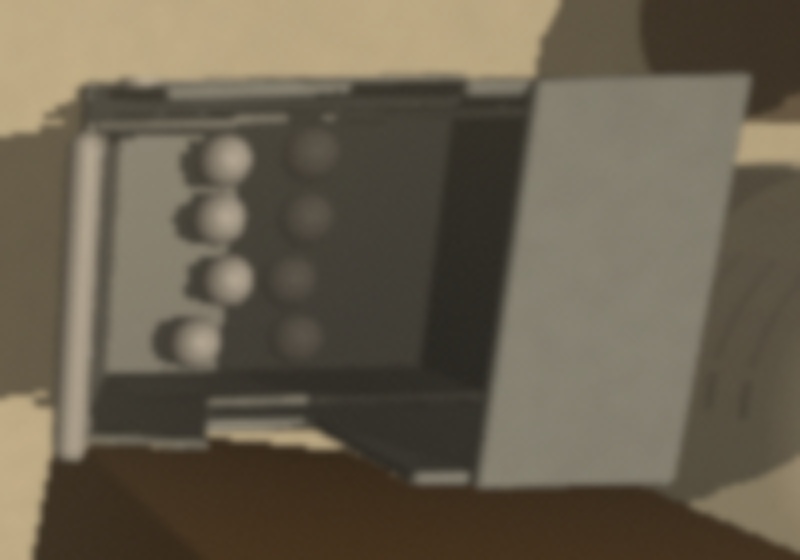

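View pics/w1p.png

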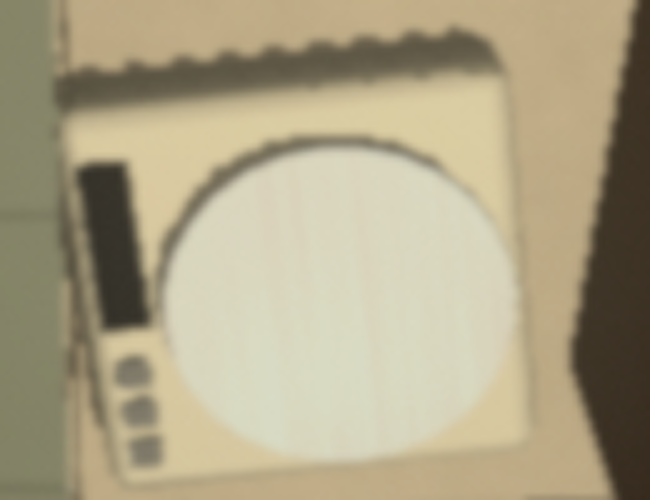

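```bash
python3 - <<'E'
from h import *
import pickle
S=calibration("scene");D=calibration("side");W=pickle.load(open("pics/w1.png.cal","rb"))
def t(n,*o):
    r=tri(o); print(n,*[np.round(x,1) for x in r]); return r[0]
ap=[(S,230+523/6,140+277/6),(D,300+87/7,170+137/7),(W,412.5,105)]
am=[(S,230+625/6,140+172/6),(D,300+131/7,170+376/7),(W,408,184)]
a=t("bar+",*ap);b=t("bar-",*am)
print(np.linalg.norm(a-b),(a+b)/2, np.degrees(np.arctan2(-(a-b)[0],(a-b)[1])))
for c,u,v in (ap[2],am[2]): print("atz160",atz(c,u,v,160))
# roof corners z160
for u,v in ((535,85),(750,75),(478,487),(672,487)): print("roof",atz(W,390+u/4,70+v/4,160))
pc=t("pan",(S,340+275/6,140+207/6),(D,240+272/5,280+255/5),(W,338.2,275.4))
print(atz(W,338.2,275.4,58))
for u,v in ((270+70/5,215+100/5),(270+505/5,215+75/5),(270+528/5,215+440/5)): print("bal corner",atz(W,u,v,44))
print("edge",atz(W,281,100,0),atz(W,281,220,0))
print("box corner",atz(W,440,182,213),atz(W,440,250,213), atz(W,466,255,320))
E
```

```text
bar+ [504.7 -29.5 162.5] [1.9 0.4 2.2]
bar- [ 506.4 -121.9  160.4] [3.9 1.5 3.2]
92.41007950465253 [505.54690845 -75.68887021 161.46028351] 1.0751041031604416
atz160 [507.43653414 -28.6679476  160.        ]
atz160 [ 509.72228148 -122.99113496  160.        ]
roof [633.3849097  -13.29805928 160.        ]
roof [694.28632991 -10.47437483 160.        ]
roof [ 637.09429862 -132.82896084  160.        ]
roof [ 697.63338577 -132.76275878  160.        ]
pan [ 430.  -312.8   54. ] [3.8 0.5 3.3]
[ 432.80266299 -309.21660746   58.        ]
bal corner [ 342.05632954 -241.61678035   44.        ]
bal corner [ 486.57658238 -232.51891826   44.        ]
bal corner [ 501.3931142 -372.5660477   44.       ]
edge [339.12053501 -26.29989717   0.        ] [ 332.82510403 -231.72646985    0.        ]
box corner [ 529.30390817 -106.74579542  213.        ] [ 537.89539888 -186.93480183  213.        ] [ 516.69745493 -139.43852897  320.        ]
```

```bash
python3 - <<'E'
from h import *
save("pics/w1.png",(380,160,640,360),3,"pics/w1x.png")
E
```

```text
(no output)
```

View pics/w1x.png

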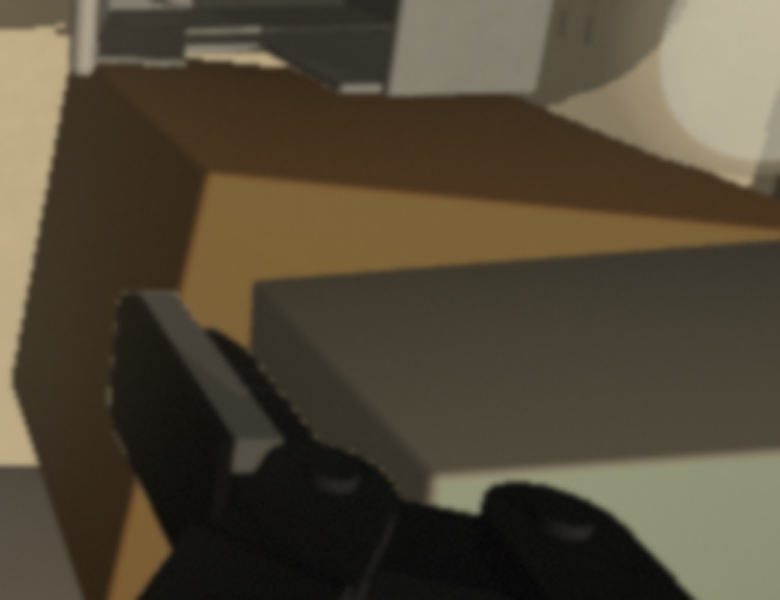

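```bash
python3 - <<'E'
from h import *
import pickle
S=calibration("scene");D=calibration("side");W=pickle.load(open("pics/w1.png.cal","rb"))
def t(n,*o):
    r=tri(o); print(n,*[np.round(x,1) for x in r]); return r[0]
t("brown +y robot",(S,220+370/3.5,40+357/3.5),(D,240+278/2.8,170+147/2.8),(W,449.3,217.7))
t("grey bottom",(S,220+372/3.5,40+318/3.5),(W,464.7,254))
t("grey top",(S,220+372/3.5,40+170/3.5),(D,240+335/2.8,170+102/2.8),(W,523,317))
E
```

```text
brown +y robot [ 543.8 -150.2  209.7] [2.8 1.  2.1]
grey bottom [ 560.9 -188.9  219.8] [2.5 2.5]
grey top [ 564.6 -191.4  330.2] [3.2 1.9 1.6]
```

```bash
python3 - <<'E'
from h import *
print(observe()["position"],observe()["ee_rot"],observe()["time"])
go([507,-76,210],R=tool(1.5))
go([507,-76,146],R=tool(1.5))
E
```

```text
[397.00702715 -93.11131837 399.37210731] [ 3.14126153e+00 -1.16742023e-04  1.57077624e+00] 1.6
d [ 1.71 10.99 18.94] rot [ 0.02 -0.01 -1.5 ]
d [ 1.71 10.99 25.34] rot [ 0.02 -0.01 -1.5 ]
```

{"fn": "apply_moves", "kwargs": {"motion": [[0.5, 3, 4, 0, 0, -1.5, 5], [1, 6, 8, 0, 0, -1.5, 5], [1.7, 9, 12, 0, 0, -1.5, 5], [1.7, 11, 15.5, 0, 0, -1.5, 5], [1.7, 11, 18.5, 0, 0, -1.5, 5], [1.7, 11, 18.5, 0, 0, -1.5, 5]]}}

```text
time: 2.2
position: [503.6, -79.3, 208.4]
ee_rot: [-3.132, -0.002, 1.591]
ft_force: [-0.7, -0.2, 0.2]
opening: 50.2
```

```bash
python3 - <<'E'
from h import *
snap("wrist","pics/w2.png");snap("side","pics/d2.png")
go([507,-76,146],R=tool(1.5)); print(observe()["position"])
E
```

```text
t 2.2
t 2.25
d [0.38 0.1  6.85] rot [-0.08 -0.01 -0.36]
[506.21209401 -79.86353044 214.46577281]
```

View pics/w2.png

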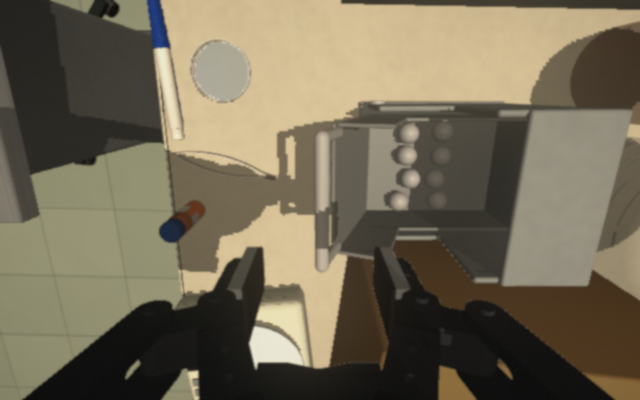

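Bar is at u≈322, midway between the fingers (262 and 377). Descending and closing.

{"fn": "apply_moves", "kwargs": {"motion": [[0.3, 0.1, 3.5, 0, 0, -0.4, 5], [0.3, 0.1, 6.8, 0, 0, -0.4, 5], [0.3, 0.1, 6.8, 0, 0, -0.4, 5], [0.3, 0.1, 6.8, 0, 0, -0.4, 0], [0.3, 0.1, 6.8, 0, 0, -0.4, 0], [0.3, 0.1, 6.8, 0, 0, -0.4, 0], [0.3, 0.1, 6.8, 0, 0, -0.4, 0], [0.3, 0.1, 6.8, 0, 0, -0.4, 0]]}}

```text
time: 3.1
position: [508.2, -76.1, 147.2]
ee_rot: [3.14, 0.0, 1.599]
ft_force: [-0.8, -0.8, -0.0]
opening: -0.4
```

```bash
python3 - <<'E'
from h import *
s=observe();print(s["position"],s["opening"],s["ft_force"])
# path: TCP rotates about hinge by t from the current pose
p0=s["position"];R0=Rrpy(s["ee_rot"])
h=np.array([p0[0]+47,-75.5,30+0.]); h[2]=30
for t in (3,6,9,12,15,18,21,24,27,29.8,31):
    Q=Ro.from_rotvec(np.radians(-t)*np.array([-np.sin(np.radians(1.5)),np.cos(np.radians(1.5)),0]))
    print(t,np.round(R0.inv().apply(Q.apply(p0-h)+h-p0)/10,2),np.round(np.degrees((R0.inv()*Q*R0).as_rotvec()),1))
E
```

```text
[508.19377234 -76.05026545 147.22308033] -0.3921125067078677 [-0.81925707 -0.83995082 -0.00431701]
3 [ 0.   -0.61  0.26] [-3. -0.  0.]
6 [ 0.   -1.2   0.55] [-6. -0.  0.]
9 [ 0.   -1.78  0.88] [-9. -0.  0.]
12 [ 0.   -2.34  1.23] [-12.  -0.   0.]
15 [ 0.01 -2.88  1.61] [-15.  -0.   0.]
18 [ 0.01 -3.39  2.02] [-18.  -0.   0.]
21 [ 0.01 -3.89  2.46] [-21.  -0.   0.]
24 [ 0.01 -4.37  2.92] [-24.  -0.   0.]
27 [ 0.01 -4.81  3.41] [-27.   -0.1   0. ]
29.8 [ 0.01 -5.21  3.88] [-29.8  -0.1   0. ]
31 [ 0.01 -5.37  4.09] [-31.   -0.1   0. ]
```

Opening is −0.4: the bar is not between the pads. Look.

```bash
python3 - <<'E'
from h import *
snap("wrist","pics/w3.png");snap("side","pics/d3.png");snap("scene","pics/s3.png")
a=cv2.imread("pics/w3.png")
save("pics/w3.png",(200,100,500,400),2.6,"pics/w3c.png")
save("pics/d3.png",(270,130,410,250),5,"pics/d3c.png")
save("pics/s3.png",(270,110,390,230),5,"pics/s3c.png")
E
```

```text
t 3.1
t 3.15
t 3.2
```

View pics/w3c.png

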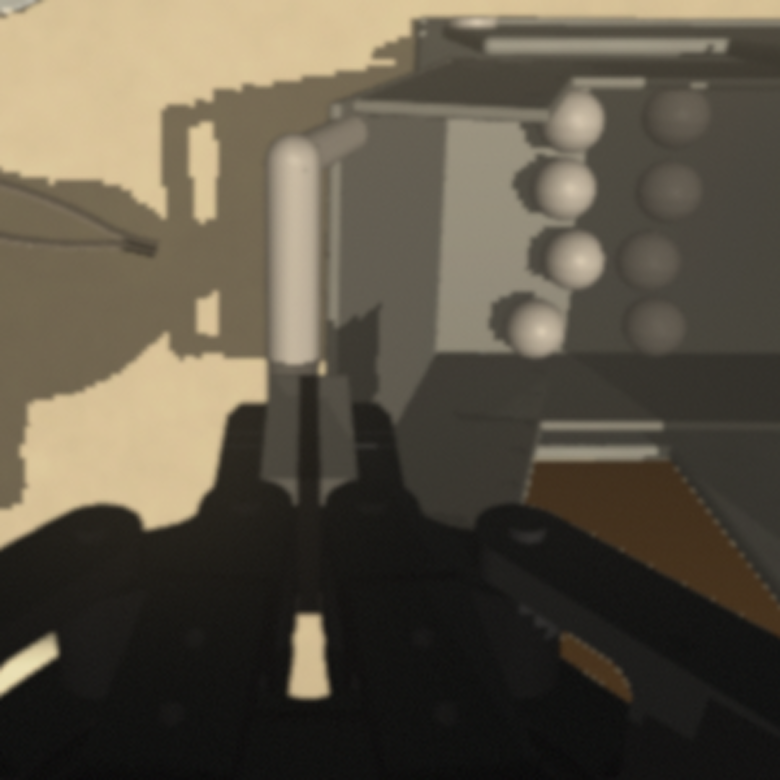

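View pics/d3c.png

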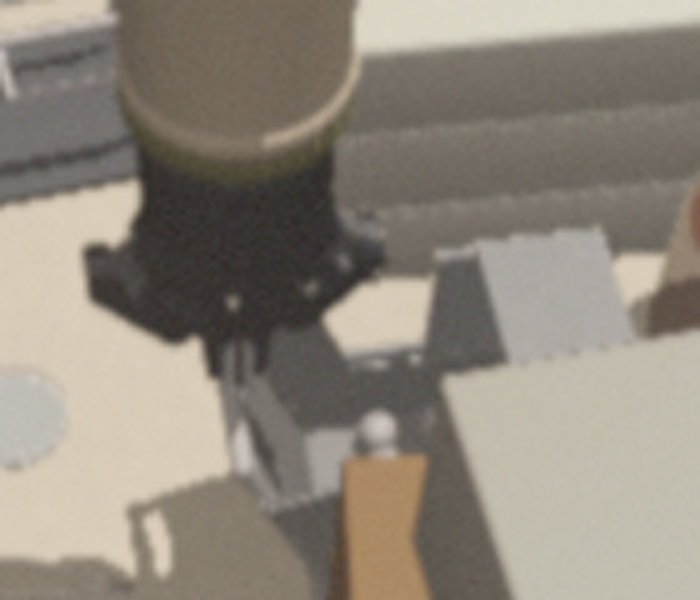

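View pics/s3c.png

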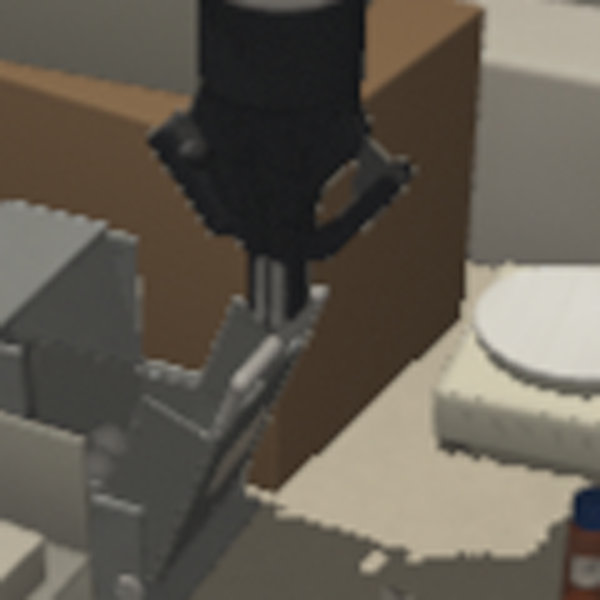

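```bash
python3 - <<'E'
from h import *
import pickle
S=calibration("scene");D=calibration("side");W=pickle.load(open("pics/w3.png.cal","rb"));W2=pickle.load(open("pics/w2.png.cal","rb"));W1=pickle.load(open("pics/w1.png.cal","rb"))
tc=[508.2,-76.1,147.2]
for n,c,(x,y),s in (("s",S,(270,110),5),("d",D,(270,130),5),("w",W,(200,100),2.6)):
    for p in (tc,[508,-76,160],[508,-30,160],[508,-122,160]):
        q=proj(c,p); print(n,p,np.round([(q[0]-x)*s,(q[1]-y)*s]))
def t(n,*o):
    r=tri(o); print(n,*[np.round(x,1) for x in r]); return r[0]
# +y end of bar: wrist views
e3=(W,200+294/2.6,100+140/2.6)
t("w1 w2 w3 +", (W1,412.5,105.5),(W2,322,133),e3)
t("w2 w3 +", (W2,322,133),e3)
t("w1,w2 - ", (W1,408,184),(W2,322,268))
print(atz(*e3,160),atz(W2,322,133,160))
E
```

```text
s [508.2, -76.1, 147.2] [269. 356.]
s [508, -76, 160] [270. 334.]
s [508, -30, 160] [226. 382.]
s [508, -122, 160] [311. 289.]
d [508.2, -76.1, 147.2] [233. 399.]
d [508, -76, 160] [233. 384.]
d [508, -30, 160] [220. 300.]
d [508, -122, 160] [246. 472.]
w [508.2, -76.1, 147.2] [303. 366.]
w [508, -76, 160] [302. 393.]
w [508, -30, 160] [309. 155.]
w [508, -122, 160] [296. 595.]
w1 w2 w3 + [505.7 -27.7 164.2] [1.5 0.5 1.1]
w2 w3 + [505.3 -28.7 152.4] [0. 0.]
w1,w2 -  [ 508.2 -121.6  162.5] [1. 1.]
[505.33793889 -27.33489774 160.        ] [505.3163361  -27.83476776 160.        ]
```

```bash
python3 - <<'E'
from h import *
save("pics/w3.png",(280,200,380,300),6,"pics/w3d.png")
save("pics/s3.png",(305,150,345,200),12,"pics/s3d.png")
E
```

```text
(no output)
```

View pics/w3d.png

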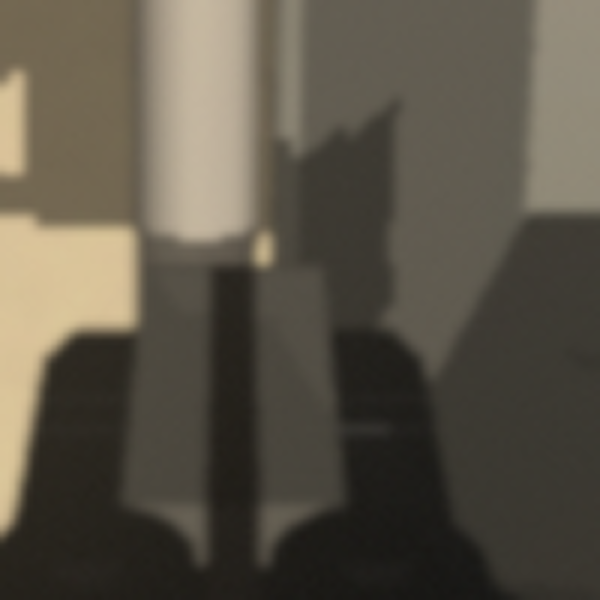

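View pics/s3d.png

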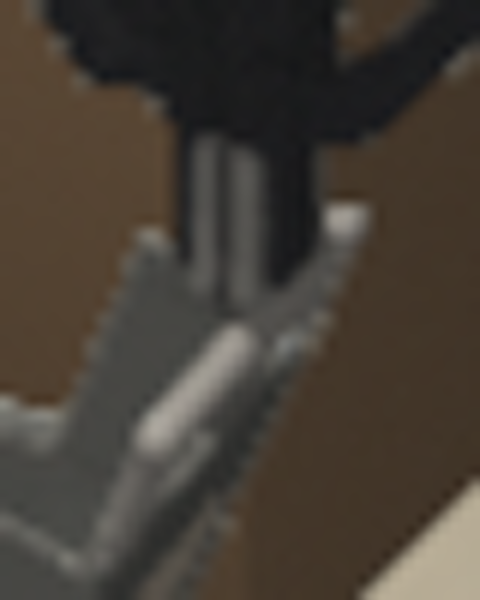

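```bash
python3 - <<'E'
from h import *
import pickle
S=calibration("scene");W=pickle.load(open("pics/w3.png.cal","rb"))
print(tri([(S,305+222/12,150+302/12),(W,280+232/6,200+265/6)]))
s=observe(); print(s["time"],s["position"],s["opening"],s["ft_force"],s["q"])
E
```

```text
(array([507.84046644, -69.54280719, 167.89003574]), [1.5, 1.5])
3.25 [507.74284411 -75.92487593 146.44512715] -0.3021881390659056 [ 0.15082295 -0.42703437 -0.28038836] [-2.48324901e-01 -6.64521090e-02  1.80519800e+00 -6.77380682e-06
  1.40278974e+00 -2.76425811e-01]
```

```bash
python3 - <<'E'
from h import *
import pickle
W=pickle.load(open("pics/w3.png.cal","rb"));M=np.array(W["cam_to_world"])
R=Rrpy(observe()["ee_rot"]);p=observe()["position"]
X=R.as_matrix().T@(M[:3,3]-p); print("cam in tool",X); print((R.as_matrix().T@M[:3,:3]).round(3))
for dz in (0,-5,-10,-13,-20,-25):
  for dx in (0,11):
    q=M[:3,:3].T@(R.apply([dx,0,dz])+p-M[:3,3]); print(dz,dx,np.round(proj(W,R.apply([dx,0,dz])+p),1),-q[2], "tips85 width px",85*339/-q[2])
E
```

```text
cam in tool [  75.23008934    0.99086816 -166.88344355]
[[ 0.     0.955  0.295]
 [ 1.     0.    -0.002]
 [-0.002  0.295 -0.955]]
0 0 [315.7 239.7] 181.65410424379738 tips85 width px 158.62564801358675
0 11 [315.7 220.5] 178.40574545674514 tips85 width px 161.5138566654865
-5 0 [315.7 243.7] 176.87710287171146 tips85 width px 162.90972393922266
-5 11 [315.6 224. ] 173.62874408465925 tips85 width px 165.95754436805785
-10 0 [315.6 247.9] 172.10010149962554 tips85 width px 167.43162699449482
-10 11 [315.6 227.7] 168.8517427125733 tips85 width px 170.65266568820752
-13 0 [315.6 250.5] 169.23390067637396 tips85 width px 170.26730391981528
-13 11 [315.5 230.1] 165.98554188932175 tips85 width px 173.59945735040998
-20 0 [315.5 257. ] 162.5460987554537 tips85 width px 177.27278735462858
-20 11 [315.5 235.8] 159.29773996840143 tips85 width px 180.88768871244372
-25 0 [315.4 262. ] 157.76909738336775 tips85 width px 182.6403299372474
-25 11 [315.4 240.2] 154.5207385963155 tips85 width px 186.47982310826907
```

The shut fingertips stand ~22 mm behind the reported TCP (triangulated z≈168 against TCP z 146), so they closed just above the bar. Reopen, go 2.3 cm lower, close again.

{"fn": "apply_moves", "kwargs": {"motion": [[0, 0, -0.5, 0, 0, 0, 5], [0, 0, -0.5, 0, 0, 0, 5], [0, -0.1, -0.5, 0, 0, 0, 5], [0, -0.1, -0.5, 0, 0, 0, 5], [0, -0.1, 1, 0, 0, 0, 5], [0, -0.1, 2.3, 0, 0, 0, 5], [0, -0.1, 2.3, 0, 0, 0, 5]]}}

```text
time: 3.95
position: [504.4, -75.4, 119.7]
ee_rot: [-3.136, -0.001, 1.599]
ft_force: [-0.4, -0.5, 0.1]
opening: 49.9
```

{"fn": "apply_moves", "kwargs": {"motion": [[0, 0, 0, 0, 0, 0, 0], [0, 0, 0, 0, 0, 0, 0], [0, 0, 0, 0, 0, 0, 0], [0, 0, 0, 0, 0, 0, 0], [0, 0, 0, 0, 0, 0, 0], [0, 0, 0, 0, 0, 0, 0]]}}

```text
time: 4.55
position: [505.2, -76.1, 123.8]
ee_rot: [-3.138, 0.0, 1.599]
ft_force: [-11.2, -0.2, 6.8]
opening: 7.8
```

```bash
python3 - <<'E'
from h import *
snap("wrist","pics/w4.png");s=observe();print(s["position"],s["opening"],s["ft_force"])
save("pics/w4.png",(200,100,500,400),2.6,"pics/w4c.png")
E
```

```text
t 4.55
[505.23307692 -76.06429466 123.80818032] 7.658250367759934 [-9.91086929 -0.1010824   7.43623323]
```

View pics/w4c.png

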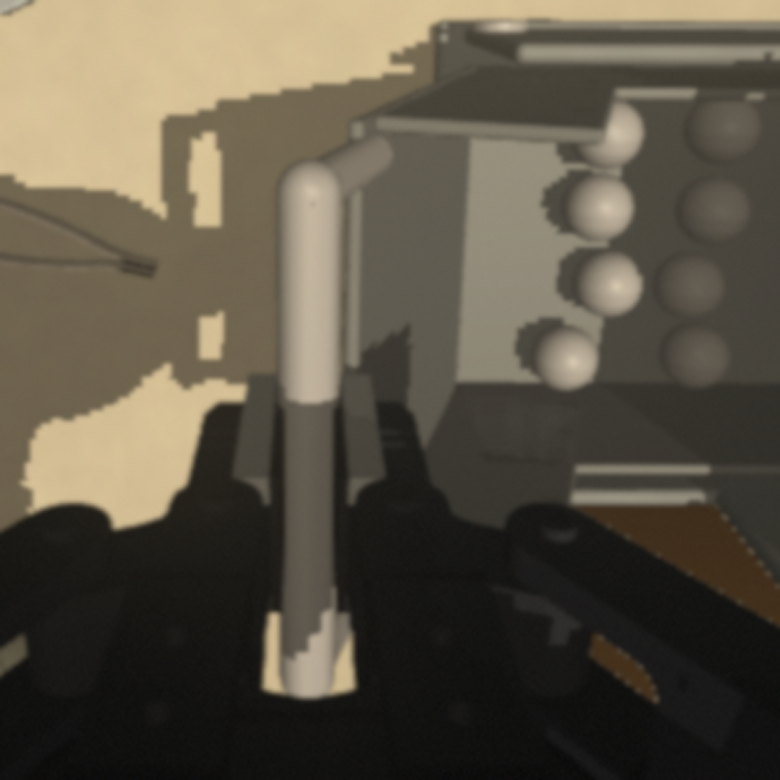

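The bar is between the pads (opening 7.7). Now swing.

```bash
python3 - <<'E'
from h import *
s=observe()
p0=s["position"];R0=Rrpy(s["ee_rot"])
h=np.array([553.,-75.5,30])
for t in (3,6,9,12,15,18,21,24,27,29.8,31,33):
    Q=Ro.from_rotvec(np.radians(-t)*np.array([-np.sin(np.radians(1.6)),np.cos(np.radians(1.6)),0]))
    print(t,np.round(R0.inv().apply(Q.apply(p0-h)+h-p0)/10,2),np.round(np.degrees((R0.inv()*Q*R0).as_rotvec()),1))
E
```

```text
3 [ 0.   -0.48  0.26] [-3. -0.  0.]
6 [ 0.   -0.95  0.55] [-6. -0.  0.]
9 [ 0.   -1.41  0.87] [-9. -0.  0.]
12 [ 0.   -1.84  1.2 ] [-12.  -0.   0.]
15 [ 0.   -2.26  1.56] [-15.  -0.   0.]
18 [ 0.   -2.66  1.94] [-18.  -0.   0.]
21 [ 0.   -3.04  2.34] [-21.  -0.   0.]
24 [ 0.   -3.39  2.76] [-24.  -0.   0.]
27 [ 0.   -3.73  3.2 ] [-27.  -0.   0.]
29.8 [ 0.   -4.02  3.63] [-29.8  -0.    0. ]
31 [ 0.   -4.14  3.81] [-31.  -0.   0.]
33 [ 0.   -4.33  4.13] [-33.  -0.   0.]
```

{"fn": "apply_moves", "kwargs": {"motion": [[0, -0.48, 0.26, -3, 0, 0, 0], [0, -0.95, 0.55, -6, 0, 0, 0], [0, -1.4, 0.87, -9, 0, 0, 0], [0, -1.84, 1.2, -12, 0, 0, 0], [0, -2.26, 1.56, -15, 0, 0, 0], [0, -2.66, 1.94, -18, 0, 0, 0]]}}

```text
time: 5.2
position: [482.0, -76.7, 107.0]
ee_rot: [2.821, 0.001, 1.599]
ft_force: [-9.2, 5.8, 17.9]
opening: 7.3
```

```bash
python3 - <<'E'
from h import *
h=np.array([553.,-75.5,30]); P=np.array([505.2,-76.06,123.8]);R=tool(1.6)
def q(t): return Ro.from_rotvec(np.radians(-t)*np.array([-np.sin(np.radians(1.6)),np.cos(np.radians(1.6)),0]))
p0=q(18).apply(P-h)+h;R0=q(18)*R
print(p0,observe()["position"])
for t in (21,24,27,29.8,31,32,33):
    print(t,np.round(R0.inv().apply(q(t).apply(P-h)+h-p0)/10,2),np.round(np.degrees((R0.inv()*q(t)*R).as_rotvec()),1))
E
```

```text
[478.56394665 -76.80401234 104.43901607] [481.95886834 -76.66862856 106.95329126]
21 [ 0.   -0.48  0.26] [-3. -0. -0.]
24 [ 0.   -0.95  0.55] [-6. -0.  0.]
27 [ 0.   -1.41  0.86] [-9. -0.  0.]
29.8 [ 0.   -1.82  1.18] [-11.8  -0.    0. ]
31 [ 0.   -1.99  1.32] [-13.  -0.  -0.]
32 [ 0.   -2.13  1.43] [-14.  -0.   0.]
33 [ 0.   -2.26  1.56] [-15.   0.   0.]
```

{"fn": "apply_moves", "kwargs": {"motion": [[0, -0.48, 0.26, -3, 0, 0, 0], [0, -0.95, 0.55, -6, 0, 0, 0], [0, -1.41, 0.86, -9, 0, 0, 0], [0, -1.82, 1.18, -11.8, 0, 0, 0], [0, -2, 1.32, -13, 0, 0, 0], [0, -2, 1.32, -13, 0, 0, 0], [0, -2, 1.32, -13, 0, 0, 0]]}}

```text
time: 5.9
position: [474.6, -80.7, 91.7]
ee_rot: [2.606, -0.0, 1.601]
ft_force: [-29.7, 2.4, 27.8]
opening: 7.6
```

```bash
python3 - <<'E'
from h import *
snap("wrist","pics/w5.png");snap("side","pics/d5.png");s=observe();print(s["position"],s["ee_rot"],s["opening"],s["ft_force"])
save("pics/d5.png",(270,130,410,250),5,"pics/d5c.png")
E
```

```text
t 5.9
t 5.95
[474.58202425 -80.65491529  91.74167503] [2.60665814e+00 8.01149339e-06 1.60100785e+00] 7.110417036855547 [-29.25417102   2.50672821  28.12526449]
```

View pics/w5.png

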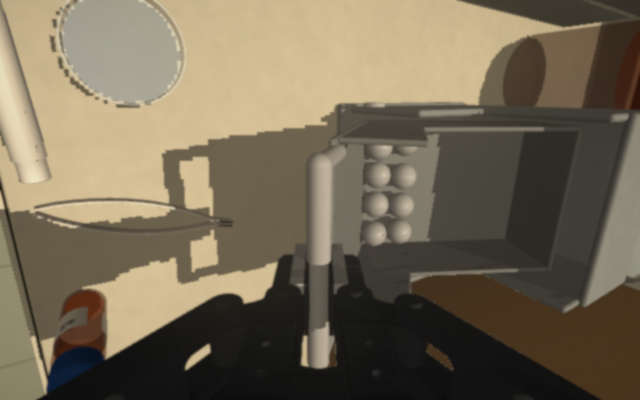

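View pics/d5c.png

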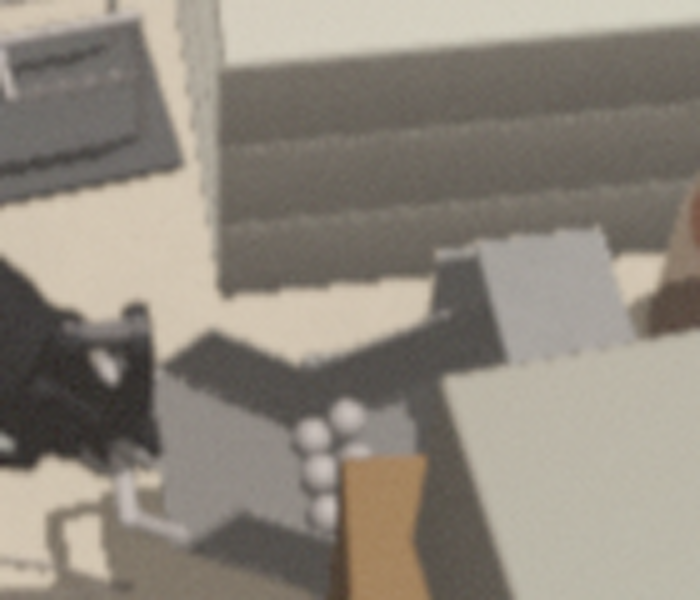

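```bash
python3 - <<'E'
from h import *
import pickle
W=pickle.load(open("pics/w5.png.cal","rb")); 
t=tri([(W,319,156),(calibration("side"),270+120/5,130+480/5)])
print(atz(W,319,158,119),t)
for deg in (24,26,28,29.8,31):
    a=np.radians(deg);x=-47*np.cos(a)-130*np.sin(a);z=130*np.cos(a)-47*np.sin(a)
    print(deg,553+x,30+z, proj(W,[553.5+x+0,-30,30+z]))
h=np.array([553.,-75.5,30]);P=np.array([505.2,-76.06,123.8])-h
p=observe()["position"]-h;print(np.degrees(np.arctan2(P[2],P[0])-np.arctan2(p[2],p[0])),np.hypot(P[0],P[2]),np.hypot(p[0],p[2]))
E
```

```text
[459.09063884 -30.79609758 119.        ] (array([469.64689664, -50.72109514,  68.22315669]), [21.3, 21.3])
24 457.1875998909437 129.64428726897552 (np.float64(330.4404636333003), np.float64(160.6212413416195))
26 453.7684307413591 126.23978211980507 (np.float64(317.9191606746617), np.float64(159.75002357967966))
28 450.47015997346466 122.71802362072364 (np.float64(305.742243134492), np.float64(158.82370565456444))
29.8 447.60840875807816 119.45173276966558 (np.float64(295.11746816512834), np.float64(157.94787766665684))
31 445.7581871286937 117.22495957050205 (np.float64(288.2266768937794), np.float64(157.3441157972184))
-24.782038711832108 105.27715801635225 99.80688030982081
```

{"fn": "apply_moves", "kwargs": {"motion": [[0, -0.3, 0.1, 0, 0, 0, 0], [0, -0.6, 0.2, 0, 0, 0, 0], [0, -0.6, 0.2, 0, 0, 0, 0]]}}

```text
time: 6.3
position: [475.4, -82.1, 90.1]
ee_rot: [2.607, -0.0, 1.602]
ft_force: [-26.1, 4.1, 32.0]
opening: 7.3
```

```bash
python3 - <<'E'
from h import *
snap("scene","pics/s6.png");s=observe();print(s["position"],s["ee_rot"],s["opening"],s["ft_force"],s["ft_torque"],s["effort"].round(1),s["q"])
save("pics/s6.png",(250,120,370,240),6,"pics/s6c.png")
E
```

```text
t 6.3
[475.40283717 -82.08946178  90.02673629] [ 2.60672780e+00 -3.63203326e-04  1.60151765e+00] 7.732603725774132 [-25.32493783   4.063725    32.13940671] [0.59945857 1.20232674 0.11668456] [  0.6  -7.8 -41.6   1.7  -5.5  -0.2] [-0.48325507 -0.71195601  2.49126252  0.32285921  0.91196358 -0.65404894]
```

View pics/s6c.png

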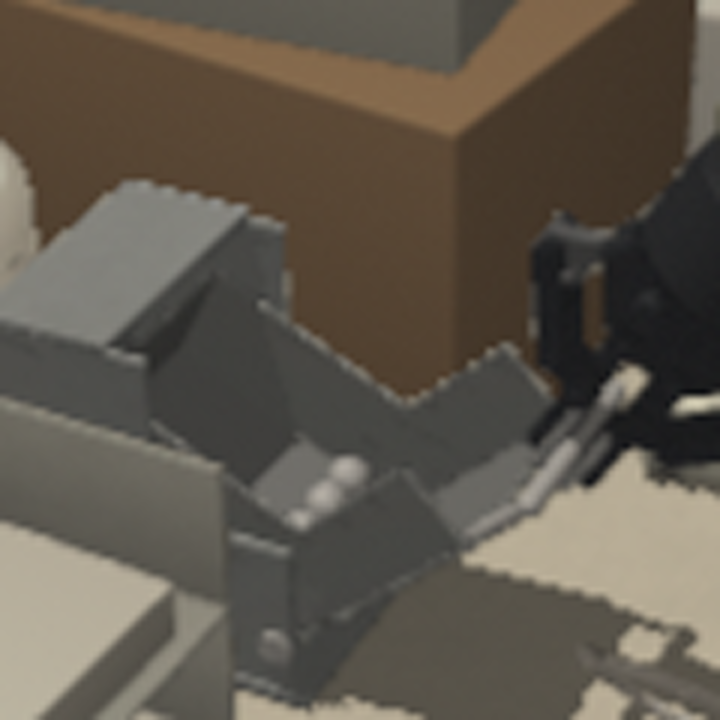

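Elbow joint is at its range (q3=2.49): the tilted tool is too near the base. I'll reduce the tilt about the bar while pulling on.

```bash
python3 - <<'E'
from h import *
a=np.radians(14)
for b,til in (([452,125],20),([447.5,119.5],13)):
    a=np.radians(til); go([b[0]+37*np.sin(a),-77,b[1]-37*np.cos(a)],R=tool(1.6,til))
E
```

```text
d [ 0.54 -0.9  -0.56] rot [10.65 -0.09  0.14]
d [ 0.57 -2.01 -0.42] rot [17.65 -0.08  0.14]
```

{"fn": "apply_moves", "kwargs": {"motion": [[0.2, -0.2, -0.3, 4, 0, 0, 0], [0.4, -0.5, -0.5, 8, 0, 0, 0], [0.5, -0.9, -0.5, 11, 0, 0, 0], [0.5, -0.9, -0.5, 11, 0, 0, 0]]}}

```text
time: 6.75
position: [466.1, -79.8, 87.0]
ee_rot: [2.799, 0.004, 1.599]
ft_force: [21.5, -20.0, -14.5]
opening: 7.4
```

```bash
python3 - <<'E'
from h import *
s=observe();print(s["position"],s["ee_rot"],s["opening"],s["ft_force"],s["q"])
for b,til in (([447.5,119.5],13),):
    a=np.radians(til); go([b[0]+37*np.sin(a),-77,b[1]-37*np.cos(a)],R=tool(1.6,til))
E
```

```text
[466.13716328 -79.80702771  87.04095301] [2.79857359 0.00389197 1.59896462] 7.4397354051144635 [ 21.5426819  -19.99440756 -14.4933166 ] [-0.38799645 -0.5155218   2.31990113  0.15573697  1.02547751 -0.47679809]
d [ 0.31 -1.08 -0.01] rot [6.65 0.21 0.08]
```

{"fn": "apply_moves", "kwargs": {"motion": [[0, -0.4, 0, 3, 0, 0, 0], [0, -0.8, 0, 6, 0, 0, 0], [0, -1.1, 0, 6.6, 0, 0, 0], [0, -1.1, 0, 6.6, 0, 0, 0]]}}

```text
time: 7.15
position: [458.6, -80.1, 83.5]
ee_rot: [2.906, 0.004, 1.599]
ft_force: [46.2, -18.5, -35.2]
opening: 8.0
```

```bash
python3 - <<'E'
from h import *
snap("wrist","pics/w7.png")
s=observe();print(s["position"],s["ee_rot"],s["opening"],s["ft_force"],s["q"])
for b,til in (([447.5,119.5],13),):
    a=np.radians(til); go([b[0]+37*np.sin(a),-77,b[1]-37*np.cos(a)],R=tool(1.6,til))
E
```

```text
t 7.15
[458.52249636 -80.11472223  83.42527484] [2.90537404 0.00377251 1.5984524 ] 7.801739930337253 [ 47.53240466 -17.83658413 -35.46262836] [-0.35343691 -0.41076284  2.23254738  0.09396653  1.10042668 -0.41492429]
d [ 0.32 -0.25 -0.06] rot [0.53 0.21 0.03]
```

View pics/w7.png

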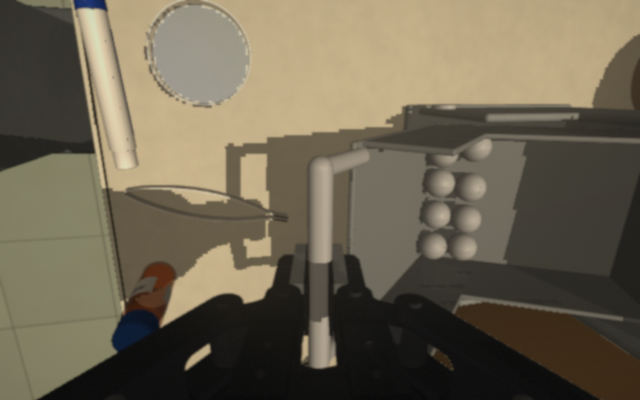

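```bash
python3 - <<'E'
from h import *
import pickle
W=pickle.load(open("pics/w7.png.cal","rb")); 
for deg in (26,28,29.8,31):
    a=np.radians(deg);x=-47*np.cos(a)-130*np.sin(a);z=130*np.cos(a)-47*np.sin(a)
    print(deg,553+x,30+z, proj(W,[553.5+x+1,-30,30+z]))
E
```

```text
26 453.7684307413591 126.23978211980507 (np.float64(337.19480296340885), np.float64(164.31878856347976))
28 450.47015997346466 122.71802362072364 (np.float64(326.1553409442275), np.float64(162.63006923364006))
29.8 447.60840875807816 119.45173276966558 (np.float64(316.7938207143257), np.float64(161.11277019647406))
31 445.7581871286937 117.22495957050205 (np.float64(310.85647343508026), np.float64(160.10517048821825))
```

{"fn": "apply_moves", "kwargs": {"motion": [[-0.1, -0.05, 0.4, 0, 0, 0, 0], [-0.2, -0.15, 0.8, 0, 0, 0, 0], [-0.2, -0.15, 0.8, 0, 0, 0, 0]]}}

```text
time: 7.5
position: [456.5, -80.0, 78.9]
ee_rot: [2.911, -0.0, 1.601]
ft_force: [-13.7, 2.6, 34.1]
opening: 7.5
```

{"fn": "apply_moves", "kwargs": {"motion": [[0, -0.3, 0, 0, 0, 0, 0], [0, -0.6, 0, 0, 0, 0, 0], [0, -0.6, 0, 0, 0, 0, 0]]}}

```text
time: 7.8
position: [456.5, -80.1, 79.3]
ee_rot: [2.897, 0.001, 1.599]
ft_force: [34.8, 3.0, -0.3]
opening: 8.1
```

```bash
python3 - <<'E'
from h import *
import pickle
snap("wrist","pics/w8.png")
print(observe()["position"],observe()["ft_force"])
W=pickle.load(open("pics/w8.png.cal","rb")); 
for deg in (28,29.8,31,32):
    a=np.radians(deg);x=-47*np.cos(a)-130*np.sin(a);z=130*np.cos(a)-47*np.sin(a)
    print(deg,553+x,30+z, proj(W,[553.5+x+1,-30,30+z]))
save("pics/w8.png",(280,120,380,220),6,"pics/w8c.png")
E
```

```text
t 7.8
[456.53807839 -80.12906325  79.27851191] [34.7772317   3.74689246 -0.30763459]
28 450.47015997346466 122.71802362072364 (np.float64(335.2700381847279), np.float64(164.15769383114838))
29.8 447.60840875807816 119.45173276966558 (np.float64(325.44500619097875), np.float64(162.60956696959062))
31 445.7581871286937 117.22495957050205 (np.float64(319.2082487205423), np.float64(161.58145059095477))
32 444.2522351303313 115.34004708137473 (np.float64(314.2025970427397), np.float64(160.7283381232288))
```

View pics/w8c.png

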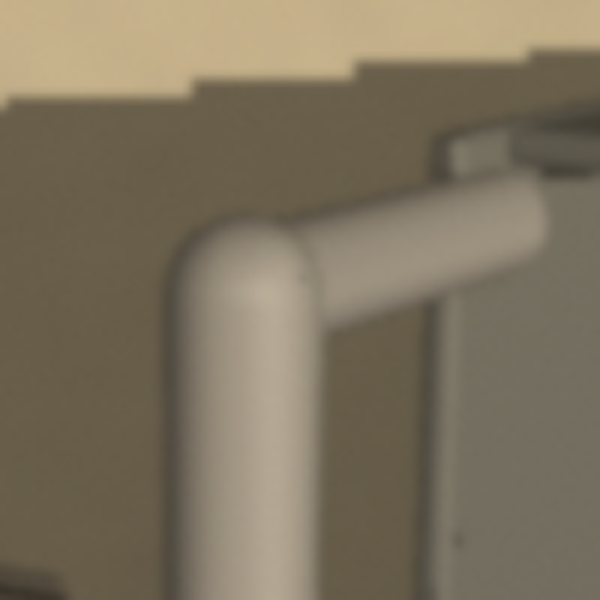

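At the stop: bar end reads ≈30.7° on the arc and it no longer moves under ~22 N tangential pull. Relax, open, and back off.

{"fn": "apply_moves", "kwargs": {"motion": [[0, 0.3, 0, 0, 0, 0, 0], [0, 0.3, 0, 0, 0, 0, 4], [0, 0.3, 0, 0, 0, 0, 4], [0, 0.3, 0, 0, 0, 0, 4], [0, 0.3, -2, 0, 0, 0, 4], [0, 0.3, -5, 0, 0, 0, 4], [0, 0.3, -10, 0, 0, 0, 4], [0, 0.3, -15, 0, 0, 0, 4], [0, 0.3, -19, 0, 0, 0, 4]]}}

```text
time: 8.75
position: [407.0, -80.4, 260.0]
ee_rot: [2.919, -0.003, 1.601]
ft_force: [2.0, -0.3, 0.1]
opening: 40.0
```

```bash
python3 - <<'E'
from h import *
import pickle
snap("wrist","pics/w9.png");snap("scene","pics/s9.png");snap("side","pics/d9.png")
print(observe()["position"],observe()["ee_rot"],observe()["ft_force"])
save("pics/s9.png",(240,120,360,240),5,"pics/s9c.png")
save("pics/d9.png",(280,170,400,250),6,"pics/d9c.png")
E
```

```text
t 8.75
t 8.8
t 8.85
[408.77612253 -81.18589464 260.85170962] [ 2.91451459e+00 -8.08599756e-04  1.60046970e+00] [ 0.0345319   0.06272229 -1.17836789]
```

View pics/w9.png

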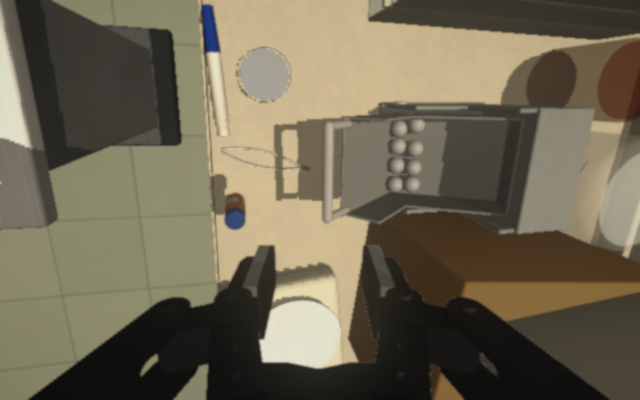

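View pics/s9c.png

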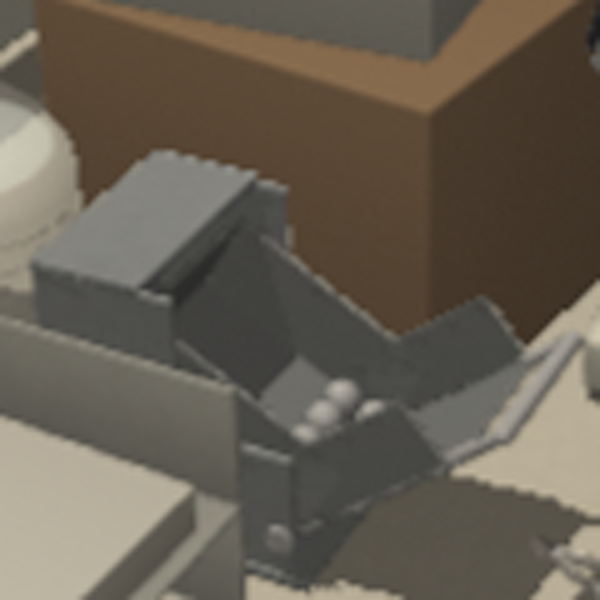

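View pics/d9c.png

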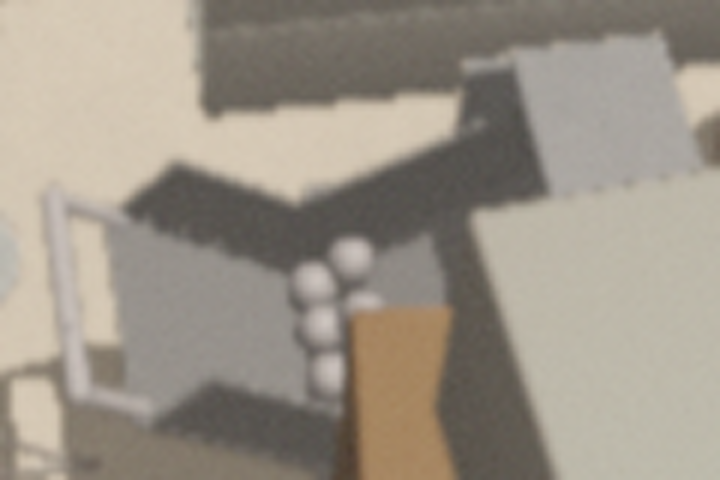

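```bash
python3 - <<'E'
from h import *
import pickle
S=calibration("scene");D=calibration("side");W=pickle.load(open("pics/w9.png.cal","rb"))
a=tri([(S,240+507/5,120+432/5),(D,280+56/6,170+195/6),(W,328.5,125)])
b=tri([(S,240+578/5,120+340/5),(D,280+79/6,170+397/6),(W,328,219)])
print(a,b); m=(a[0]+b[0])/2; print(m, np.degrees(np.arctan2(*(m-[553.5,-75.5,30])[[0,2]])), "home",np.degrees(np.arctan2(-47,130)), np.hypot(*(m-[553.5,-75.5,30])[[0,2]]))
print(atz(W,328.5,125,119),atz(W,328,219,119))
# ball centers at w9: 
for u,v in ((400,128),(398,147),(396,166),(395,184),(417,126),(415,148),(414,168),(413,184)): print(atz(W,u,v,45).round())
E
python3 - <<'E'
import sys; sys.path.insert(0,".")
E
```

```text
(array([445.83249544, -32.54574037, 122.35211444]), [4.6, 2.7, 2.2]) (array([ 447.91055224, -122.42103913,  119.42793852]), [4.6, 1.2, 3.4])
[446.87152384 -77.48338975 120.89002648] -49.555753298132075 home -19.87687219460331 140.10934601846105
[448.41403967 -31.33045695 119.        ] [ 451.43825291 -122.12600715  119.        ]
[555. -40.  45.]
[555. -62.  45.]
[555. -86.  45.]
[ 556. -108.   45.]
[577. -37.  45.]
[578. -64.  45.]
[580. -89.  45.]
[ 581. -109.   45.]
```

```bash
python3 - <<'E'
from h import *
go([400,150,330],R=tool(0))
E
```

```text
d [23.14  1.37 -6.76] rot [13.01 -0.24  1.69]
```

{"fn": "apply_moves", "kwargs": {"motion": [[4, 0.2, -3, 4, 0, 1, 8.5], [8.5, 0.5, -5.5, 8, 0, 1.7, 8.5], [13, 1, -6.7, 13, 0, 1.7, 8.5], [18, 1.4, -6.7, 13, 0, 1.7, 8.5], [22, 1.4, -6.7, 13, 0, 1.7, 8.5], [23, 1.4, -6.7, 13, 0, 1.7, 8.5], [23, 1.4, -6.7, 13, 0, 1.7, 8.5]]}}

```text
time: 9.6
position: [398.8, 150.2, 324.6]
ee_rot: [-3.133, -0.006, 1.575]
ft_force: [0.4, -0.3, 0.2]
opening: 84.6
```

```bash
python3 - <<'E'
from h import *
snap("wrist","pics/w10.png");print(observe()["position"])
E
```

```text
t 9.6
[399.12595891 149.04384407 325.02837485]
```

View pics/w10.png

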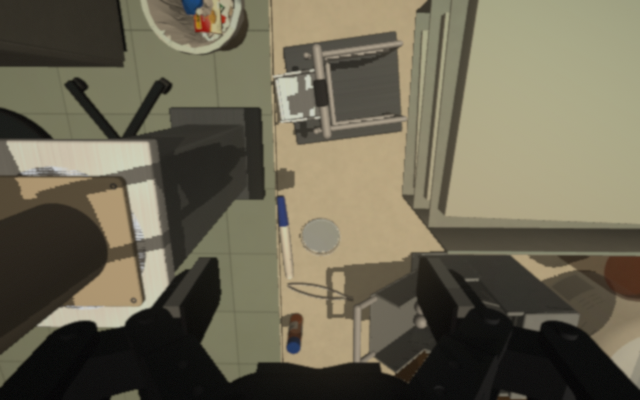

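```bash
python3 - <<'E'
from h import *
save("pics/w10.png",(265,25,415,150),5,"pics/w10c.png")
save("pics/s9.png",(240,250,360,360),6,"pics/s9st.png")
save("pics/d9.png",(240,100,320,170),8,"pics/d9st.png")
E
```

```text
(no output)
```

View pics/w10c.png

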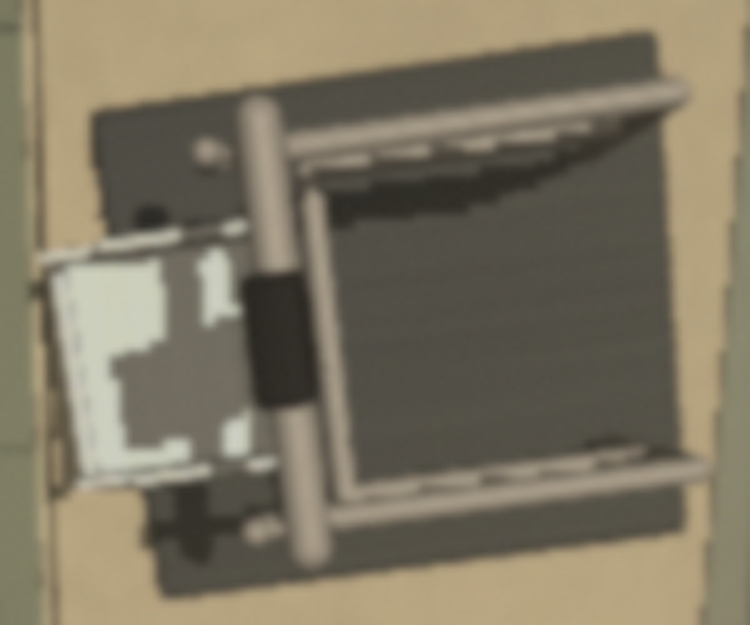

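View pics/s9st.png

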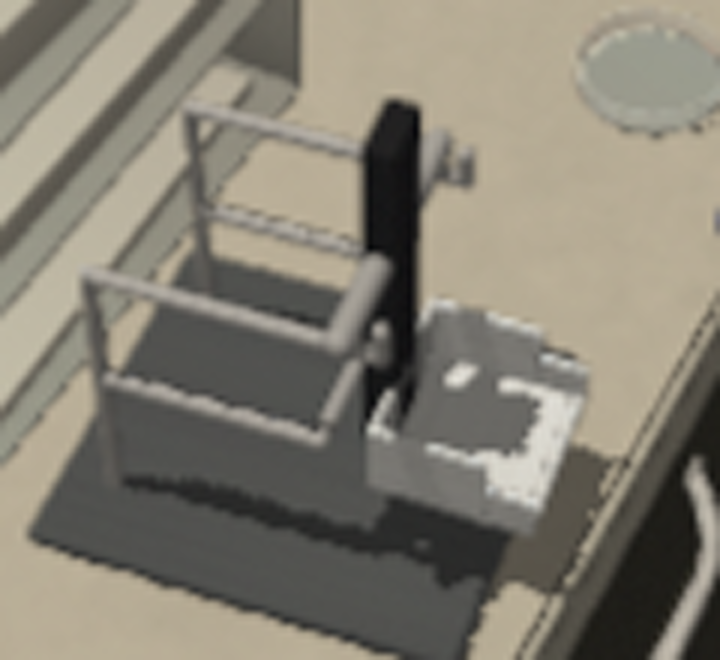

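View pics/d9st.png

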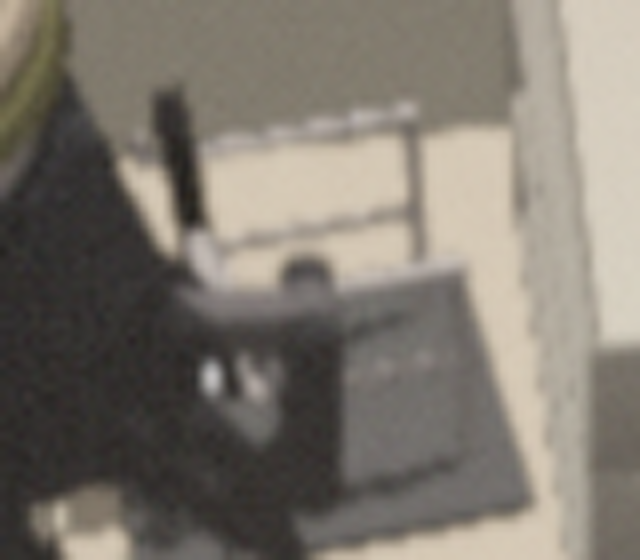

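```bash
python3 - <<'E'
from h import *
import pickle
S=calibration("scene");D=calibration("side");W=pickle.load(open("pics/w10.png.cal","rb"))
print("handle top",tri([(S,240+402/6,250+108/6),(W,321,93)]), tri([(S,240+402/6,250+108/6),(D,240+168/8,100+95/8),(W,321,93)]),atz(W,321,93,168))
a=atz(W,265+259/5,25+105/5,118);b=atz(W,265+312/5,25+558/5,118);print(a,b,np.linalg.norm(a-b),(a+b)/2,np.degrees(np.arctan2(-(a-b)[0],(a-b)[1])))
a3=tri([(S,240+338/6,250+338/6),(W,265+259/5,25+108/5)]);print(a3)
for u,v in ((245,275),(300,272),(260,405),(315,405)): print(atz(W,265+u/5,25+v/5,168).round(1))
print(np.array(W["cam_to_world"])[:3,3])
E
```

```text
handle top (array([397.16130116, 224.38613233, 172.81702778]), [4.0, 4.0]) (array([397.78501666, 225.26095288, 174.65344206]), [5.0, 2.1, 3.0]) [400.62881962 226.32526968 168.        ]
[396.05263552 272.05010876 118.        ] [407.89153221 181.2006943  118.        ] 91.61755062616128 [401.97208387 226.62540153 118.        ] 7.424569868153387
(array([393.63859368, 269.92723967, 119.96628946]), [2.8, 2.8])
[394.2 237.5 168. ]
[404.2 238.  168. ]
[397.  214.9 168. ]
[407.1 214.9 168. ]
[400.74404137 224.64403618 491.1523715 ]
```

```bash
python3 - <<'E'
from h import *
go([400.5,226,230],R=tool(7.4))
E
```

```text
d [7.64 0.23 9.54] rot [-0.45 -0.34 -7.26]
```

{"fn": "apply_moves", "kwargs": {"motion": [[3, 0.1, 2, 0, 0, -4, 6], [7, 0.2, 4, 0, -0.3, -7.3, 6], [7.6, 0.2, 7, -0.4, -0.3, -7.3, 6], [7.6, 0.2, 9.5, -0.4, -0.3, -7.3, 6], [7.6, 0.2, 9.5, -0.4, -0.3, -7.3, 6], [7.6, 0.2, 9.5, -0.4, -0.3, -7.3, 6]]}}

```text
time: 10.25
position: [401.3, 224.3, 232.2]
ee_rot: [3.14, -0.001, 1.697]
ft_force: [0.9, -0.6, 0.8]
opening: 60.1
```

```bash
python3 - <<'E'
from h import *
snap("wrist","pics/w11.png");s=observe();print(s["position"],s["ee_rot"])
go([400.5,226,110],R=tool(7.4))
E
```

```text
t 10.25
[401.929958   224.76519675 233.38223081] [ 3.13826589e+00 -1.69233931e-03  1.69705838e+00]
d [ 0.12 -0.17 12.34] rot [ 0.19 -0.1  -0.17]
```

View pics/w11.png

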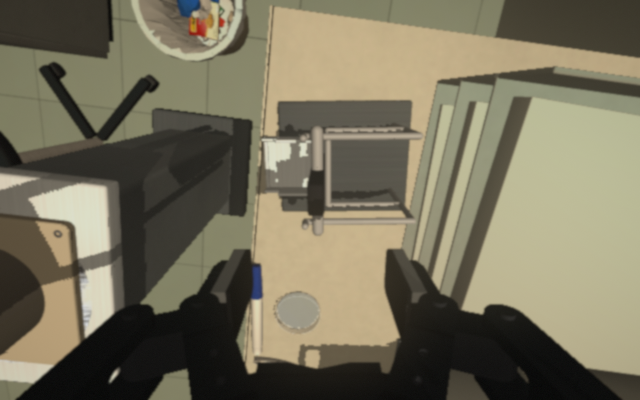

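```bash
python3 - <<'E'
from h import *
import pickle
W=pickle.load(open("pics/w11.png.cal","rb"));W0=pickle.load(open("pics/w10.png.cal","rb"))
save("pics/w11.png",(255,90,425,250),4.5,"pics/w11c.png")
print(np.array(W["cam_to_world"])[:3,3])
E
```

```text
[392.3592432  298.85215288 398.3633495 ]
```

View pics/w11c.png

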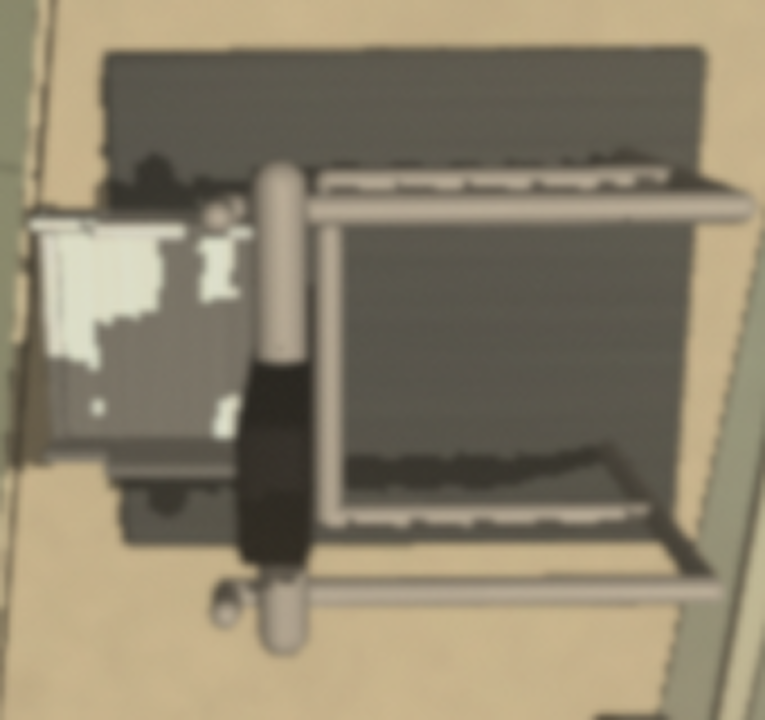

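```bash
python3 - <<'E'
from h import *
import pickle
W=pickle.load(open("pics/w11.png.cal","rb"));W0=pickle.load(open("pics/w10.png.cal","rb"))
f=lambda u,v:(W,255+u/4.5,90+v/4.5)
g=lambda u,v:(W0,265+u/5,25+v/5)
print("bar+",tri([f(281,165),g(259,97)]),"bar-",tri([f(284,655),g(313,566)]))
print(atz(*f(281,165),121),atz(*f(284,655),118))
print("top -y end",tri([f(276,565),g(288,408)]),atz(*f(276,565),168))
c=[f(240,460),f(310,460)]
print([atz(*q,168) for q in c])
E
```

```text
bar+ (array([395.79527438, 273.22713417, 120.15423357]), [0.3, 0.3]) bar- (array([407.95660002, 180.05326539, 122.88077627]), [0.1, 0.1])
[395.50585961 273.27517103 121.        ] [408.15391836 177.93936656 118.        ]
top -y end (array([402.1725547 , 214.31495698, 166.45705307]), [0.0, 0.0]) [402.09087188 214.87555322 168.        ]
[array([394.29445347, 231.58207772, 168.        ]), array([405.20846612, 232.96266772, 168.        ])]
```

{"fn": "apply_moves", "kwargs": {"motion": [[0.15, 0, 4, 0, 0, 0, 6], [0.15, 0, 8, 0, 0, 0, 6], [0.15, 0, 10.5, 0, 0, 0, 6], [0.15, 0, 12.2, 0, 0, 0, 6], [0.15, 0, 12.2, 0, 0, 0, 6]]}}

```text
time: 10.8
position: [400.8, 226.5, 109.2]
ee_rot: [3.142, -0.001, 1.698]
ft_force: [-0.5, 0.4, 0.1]
opening: 60.0
```

{"fn": "apply_moves", "kwargs": {"motion": [[0, 0, 0, 0, 0, 0, 0], [0, 0, 0, 0, 0, 0, 0], [0, 0, 0, 0, 0, 0, 0], [0, 0, 0, 0, 0, 0, 0], [0, 0, 0, 0, 0, 0, 0]]}}

```text
time: 11.3
position: [401.8, 227.9, 111.7]
ee_rot: [3.138, -0.002, 1.699]
ft_force: [-3.2, -1.3, 8.2]
opening: 11.1
```

```bash
python3 - <<'E'
from h import *
snap("wrist","pics/w12.png");s=observe();print(s["position"],s["ee_rot"],s["opening"],s["ft_force"])
E
```

```text
t 11.3
[401.77673112 227.88373301 111.71361114] [ 3.13800808e+00 -2.17613294e-03  1.69901520e+00] 11.545378022756314 [-2.73110768 -2.00679378  6.63790604]
```

View pics/w12.png

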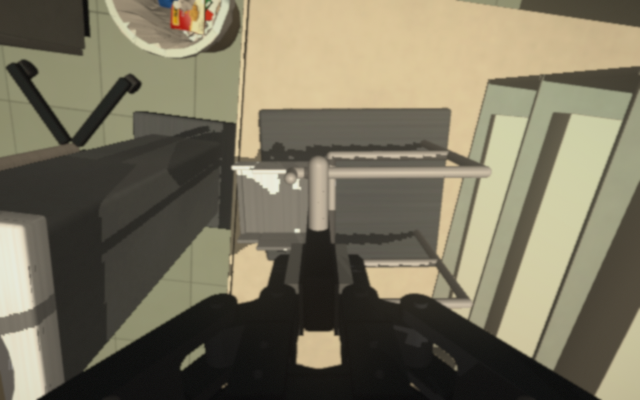

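{"fn": "apply_moves", "kwargs": {"motion": [[0, 0, -1.5, 0, 0, 0, 0], [0, 0, -3, 0, 0, 0, 0], [0, 0, -6, 0, 0, 0, 0], [0, 0, -10, 0, 0, 0, 0], [0, 0, -14, 0, 0, 0, 0], [0, 0, -18, 0, 0, 0, 0], [0, 0, -18, 0, 0, 0, 0]]}}

```text
time: 12.05
position: [403.4, 228.3, 297.4]
ee_rot: [3.129, -0.005, 1.699]
ft_force: [0.8, 0.1, -0.7]
opening: 11.0
```

```bash
cat >> h.py <<'E'
H=np.array([553.5,-75.5,30.]); BT=29.8; YAW=1.6
TX=-1.5; ZG=-36.3
def binpt(u,w,y=0):
    a=np.radians(BT); v=np.array([u*np.cos(a)-w*np.sin(a),y,u*np.sin(a)+w*np.cos(a)])
    return H+Ro.from_euler("z",YAW,degrees=True).apply(v)
def scooptcp(u,w,th,y=0):
    R=tool(YAW,th); lip=np.array([TX,-59,ZG+115]); return binpt(u,w,y)-R.apply(lip),R
E
python3 - <<'E'
from h import *
snap("wrist","pics/w13.png");snap("scene","pics/s13.png");s=observe();print(s["position"],s["ee_rot"],s["opening"],s["ft_force"])
save("pics/s13.png",(200,200,420,360),3.6,"pics/s13c.png")
p,R=scooptcp(46,130,30); print(p); go(p,R=R)
p,R=scooptcp(46,5,30); print(p)
E
```

```text
t 12.05
t 12.1
[401.46917383 227.45942116 291.31348729] [ 3.13684660e+00 -2.33412880e-03  1.69901738e+00] 11.311633365209214 [ 0.07327173 -0.11653209 -1.82956637]
[540.51925892 -74.36199987 263.32651042]
d [-31.72   9.92   2.77] rot [-29.71  -1.65   5.57]
[602.61678371 -72.62745895 154.85582875]
```

View pics/w13.png

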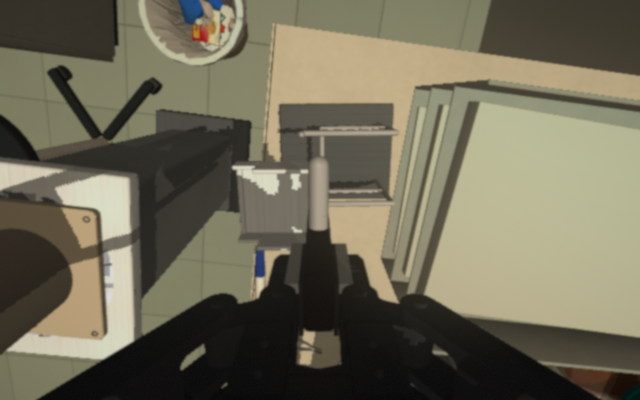

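View pics/s13c.png

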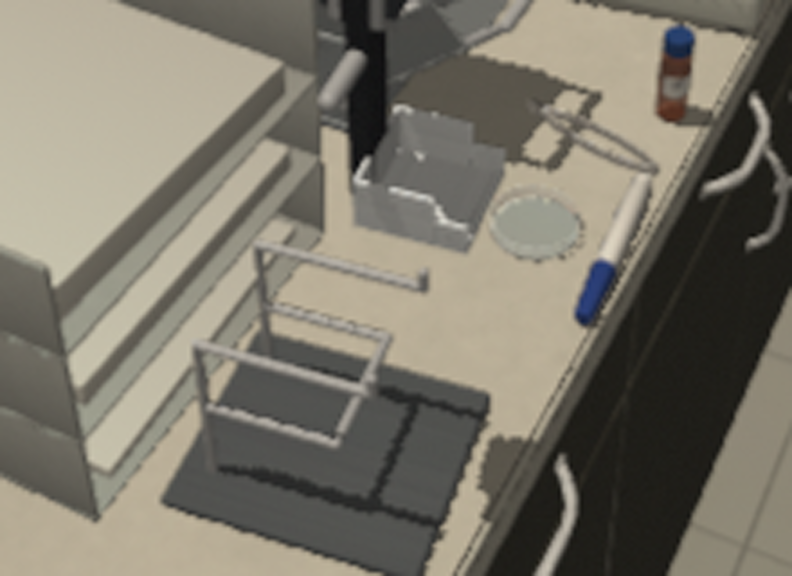

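```bash
python3 - <<'E'
from h import *
import pickle
S=calibration("scene");D=calibration("side");W=pickle.load(open("pics/w10.png.cal","rb"))
# tray near corner top (-y robot side): scene s13c / wrist w10 (437,222)?
go([420,60,340],R=tool(YAW,10));go([440,-74,340],R=tool(YAW,20))
p,R=scooptcp(46,130,30); print(p); go(p,R=R)
E
```

```text
d [-16.83  -0.28  -4.91] rot [-9.73 -0.65  5.72]
d [-3.038e+01 -1.000e-02 -4.940e+00] rot [-19.72  -1.15   5.66]
[540.51925892 -74.36199987 263.32651042]
d [-31.72   9.92   2.77] rot [-29.71  -1.65   5.57]
```

{"fn": "apply_moves", "kwargs": {"motion": [[-2, 0, -4, 0, 0, 2, 0], [-6, 0, -5, -2, 0, 4, 0], [-11, 0, -5, -5, 0, 5.6, 0], [-16, 0, -5, -10, 0, 5.6, 0], [-21, 0, -5, -14, 0, 5.6, 0], [-26, 0, -5, -18, -1, 5.6, 0], [-30.5, 0, -5, -20, -1.1, 5.6, 0], [-31.5, 3, -4, -25, -1.4, 5.6, 0], [-31.7, 5, -3, -29.7, -1.6, 5.6, 0], [-31.7, 5, -3, -29.7, -1.6, 5.6, 0]]}}

```text
time: 13.15
position: [489.1, -81.1, 313.3]
ee_rot: [2.627, -0.004, 1.596]
ft_force: [-0.9, 1.1, -1.9]
opening: 11.1
```

```bash
python3 - <<'E'
from h import *
snap("wrist","pics/w14.png");s=observe();print(s["position"],s["ee_rot"],s["opening"],s["ft_force"],s["q"])
p,R=scooptcp(46,130,30); go(p,R=R)
p,R=scooptcp(46,60,30); go(p,R=R)
E
```

```text
t 13.15
[488.92221791 -80.78562286 315.48951869] [ 2.62774071e+00 -2.60631971e-03  1.59717819e+00] 11.314666414494974 [-1.56454376  0.57647889 -1.07934884] [-0.44746448 -0.73173674  2.08455623  0.23515172  1.33080879 -0.47583113]
d [0.49 1.94 7.09] rot [-0.56 -0.09 -0.15]
d [ 0.48  1.99 14.09] rot [-0.56 -0.09 -0.15]
```

View pics/w14.png

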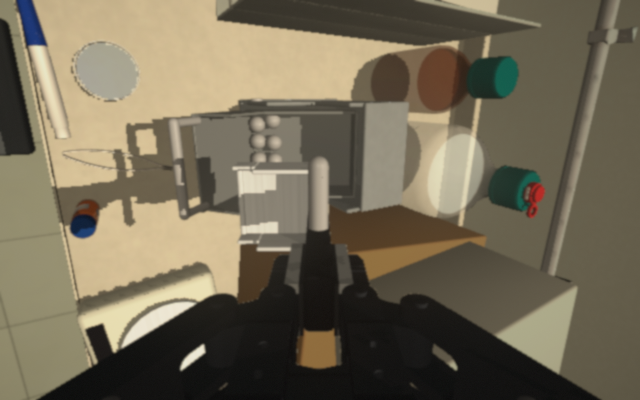

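```bash
cat >> h.py <<'E'
def scpt(sx,sy,sz,p=None,R=None):
    if p is None:
        s=observe();p=s["position"];R=Rrpy(s["ee_rot"])
    return p+R.apply([TX+sy,sx,ZG-sz])
E
python3 - <<'E'
from h import *
import pickle
W=pickle.load(open("pics/w14.png.cal","rb"))
for n,q in (("lip+",(-59,29,-115)),("lip-",(-59,-29,-115)),("back+top",(-3,29,-87)),("back-top",(-3,-29,-87)),("sidefront+",(-59,29,-99)),("sidefront-",(-59,-29,-99)),("bar+",(0,48,-30)),("balls",)):
    if len(q)==3: print(n,np.round(proj(W,scpt(*q)),1))
save("pics/w14.png",(220,140,340,260),6,"pics/w14c.png")
E
```

```text
lip+ [235.7 161.7]
lip- [241.2 235.6]
back+top [312.5 169.9]
back-top [313.  251.7]
sidefront+ [230.2 166.2]
sidefront- [236.4 244.5]
bar+ [316.8 156.5]Traceback (most recent call last):
  File "<stdin>", line 4, in <module>
ValueError: not enough values to unpack (expected 2, got 1)
```

```bash
python3 - <<'E'
from h import *
save("pics/w14.png",(220,140,340,260),6,"pics/w14c.png")
E
```

```text
(no output)
```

View pics/w14c.png

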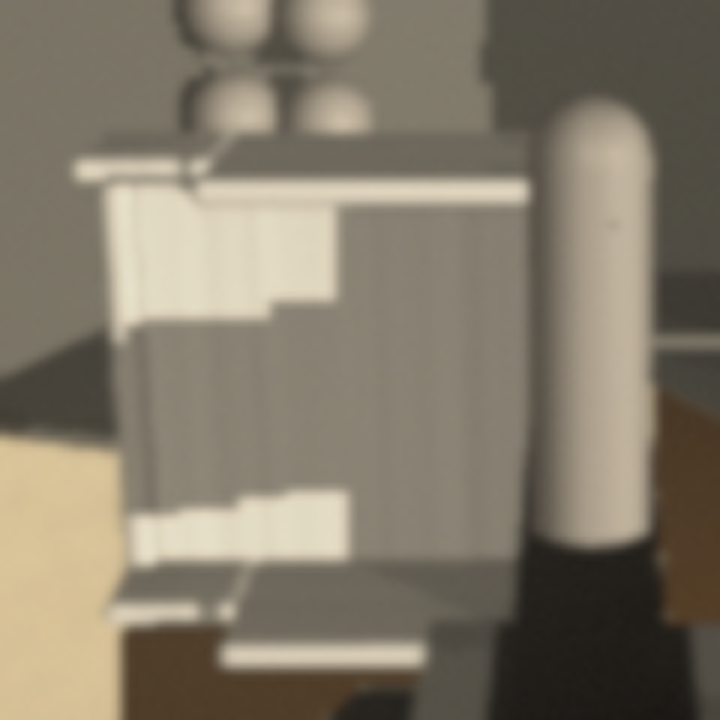

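{"fn": "apply_moves", "kwargs": {"motion": [[0.3, 1, 2, 0, 0, 0, 0], [0.5, 2, 5, -0.5, 0, 0, 0], [0.5, 2, 9, -0.5, 0, 0, 0], [0.5, 2, 13, -0.5, 0, 0, 0], [0.5, 2, 16, -0.5, 0, 0, 0], [0.5, 2, 17.5, -0.5, 0, 0, 0], [0.5, 2, 17.5, -0.5, 0, 0, 0]]}}

```text
time: 13.9
position: [593.7, -71.2, 174.2]
ee_rot: [2.62, -0.002, 1.601]
ft_force: [-0.1, 0.0, -1.8]
opening: 11.3
```

```bash
python3 - <<'E'
from h import *
snap("wrist","pics/w15.png");snap("scene","pics/s15.png");s=observe();print(s["position"],s["ee_rot"],s["opening"],s["ft_force"],s["q"])
p,R=scooptcp(46,6,30); go(p,R=R)
save("pics/s15.png",(240,120,360,240),5,"pics/s15c.png")
save("pics/w15.png",(180,60,420,300),3,"pics/w15c.png")
E
```

```text
t 13.9
t 13.95
[595.05293121 -72.22128715 178.21709031] [2.61370305e+00 1.50246055e-05 1.60016220e+00] 11.002151526185408 [ 0.51265489  0.01694163 -1.44717002] [-0.31812627 -0.36393527  2.09803005  0.21770369  0.91757095 -0.43688147]
d [-0.06 -0.52  2.3 ] rot [ 0.25 -0.04  0.07]
```

View pics/w15c.png

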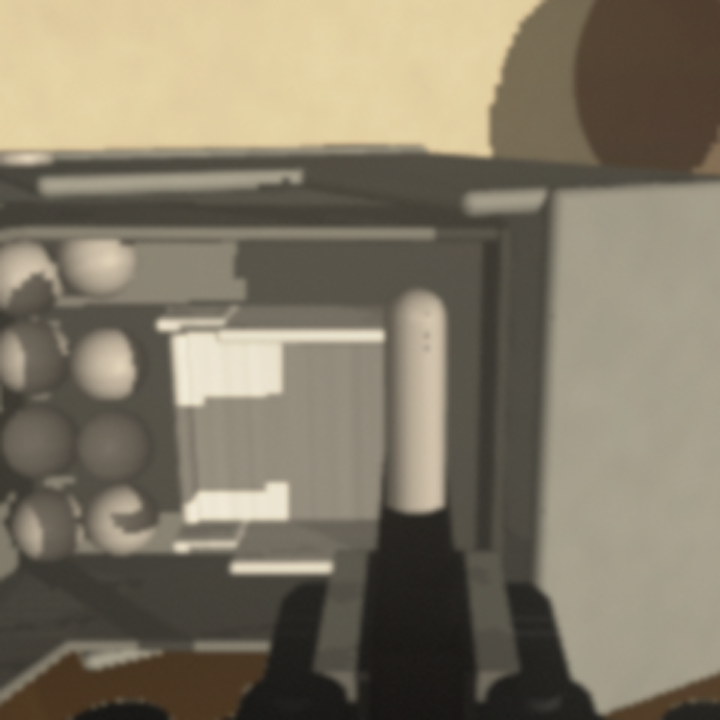

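View pics/s15c.png

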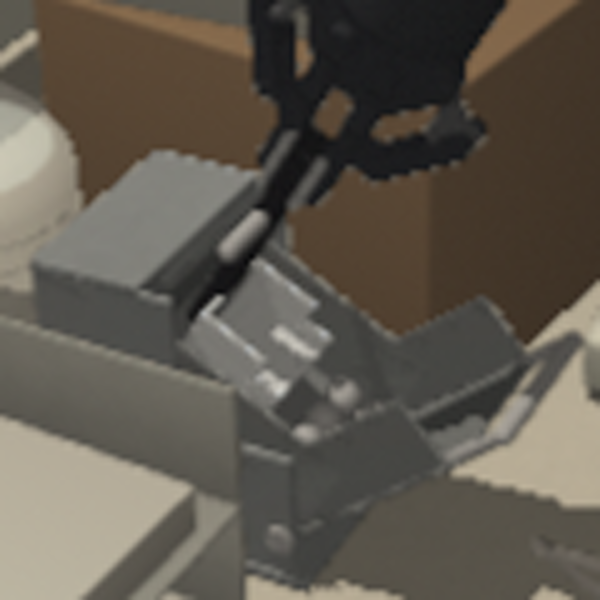

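```bash
python3 - <<'E'
from h import *
import pickle
W=pickle.load(open("pics/w15.png.cal","rb"))
a=np.radians(BT); Rz=Ro.from_euler("z",YAW,degrees=True)
n=Rz.apply([-np.sin(a),0,np.cos(a)]);ud=Rz.apply([np.cos(a),0,np.sin(a)]);yd=Rz.apply([0,1,0])
for u,v in ((25,275),(32,357),(38,441),(44,525),(98,265),(104,365),(112,446),(120,522)):
    o,d=ray(W,180+u/3,60+v/3); q=o+d*((H+13*n-o)@n)/(d@n)-H
    print("ball u,y",np.round([q@ud,q@yd],1))
for q in ((-59,26,-113),(-59,-26,-113),(-59,0,-115)): 
    z=scpt(*q)-H; print("scoop u,w,y",np.round([z@ud,z@n,z@yd],1), (np.array(proj(W,scpt(*q)))-[180,60])*3)
# bin side walls top inner edges at w=50: v~237 (+y)
for u,v in ((300,237),(480,237),(480,540)):
    o,d=ray(W,180+u/3,60+v/3)
    for w in (3,50):
        q=o+d*((H+w*n-o)@n)/(d@n)-H; print(w,np.round([q@ud,q@yd],1))
E
```

```text
ball u,y [ 9.4 35.7]
ball u,y [ 8.9 14.3]
ball u,y [ 8.  -8.8]
ball u,y [  7.1 -33.1]
ball u,y [28.2 38.3]
ball u,y [27.4 12.1]
ball u,y [ 27.6 -10.2]
ball u,y [ 27.9 -32.2]
scoop u,w,y [51.4 30.8 26.6] [176.95149261 325.04708752]
scoop u,w,y [ 51.4  30.8 -25.4] [190.84104363 524.99823909]
scoop u,w,y [51.4 28.8  0.6] [185.88215186 425.57962654]
3 [78.5 44.1]
50 [83.7 50.1]
3 [125.6  44.2]
50 [122.5  50.1]
3 [127.3 -42. ]
50 [123.9 -20.9]
```

{"fn": "apply_moves", "kwargs": {"motion": [[-0.05, -0.3, 1, 0, 0, 0, 0], [-0.05, -0.3, 1.8, 0.2, 0, 0, 0], [-0.05, -0.3, 2.2, 0.2, 0, 0, 0], [-0.05, -0.3, 2.2, 0.2, 0, 0, 0]]}}

```text
time: 14.4
position: [603.4, -73.2, 156.6]
ee_rot: [2.617, -0.0, 1.598]
ft_force: [0.0, -0.2, -2.0]
opening: 11.5
```

```bash
cat >> h.py <<'E'
_a=np.radians(BT); _Rz=Ro.from_euler("z",YAW,degrees=True)
NB=_Rz.apply([-np.sin(_a),0,np.cos(_a)]);UB=_Rz.apply([np.cos(_a),0,np.sin(_a)]);YB=_Rz.apply([0,1,0])
def where():
    s=observe(); z=scpt(-59,0,-115)-H; h=scpt(6,0,-115)-H
    th=np.degrees(np.pi-abs(s["ee_rot"][0]))
    print("t %.2f lip u,w,y %s heel u,w %s tilt %.1f F(u,w,y) %s open %.1f"%(s["time"],np.round([z@UB,z@NB,z@YB],1),np.round([h@UB,h@NB],1),th,np.round([s["ft_force"]@UB,s["ft_force"]@NB,s["ft_force"]@YB],1),s["opening"]))
E
python3 - <<'E'
from h import *
where()
E
```

```text
t 14.40 lip u,w,y [47.6  6.  -0.6] heel u,w [112.6   6.3] tilt 30.1 F(u,w,y) [-1.  -1.7 -0.2] open 11.5
```

{"fn": "apply_moves", "kwargs": {"motion": [[0, 0, 0.15, 0, 0, 0, 0], [0, -0.5, 0.15, 0, 0, 0, 0], [0, -1, 0.15, 0, 0, 0, 0], [0, -1.2, 0.15, 0, 0, 0, 0], [0, -1.4, 0.15, 0, 0, 0, 0], [0, -1.4, 0.15, 0, 0, 0, 0]]}}

```text
time: 15.0
position: [592.7, -73.8, 149.7]
ee_rot: [2.614, 0.0, 1.598]
ft_force: [1.4, 0.5, -1.7]
opening: 11.5
```

```bash
python3 - <<'E'
from h import *
where(); snap("wrist","pics/w16.png");save("pics/w16.png",(180,60,420,300),3,"pics/w16c.png")
E
```

```text
t 15.00 lip u,w,y [35.1  5.3 -0.9] heel u,w [100.1   5.8] tilt 30.2 F(u,w,y) [ 0.4 -2.2  0.5] open 11.5
t 15.0
```

View pics/w16c.png

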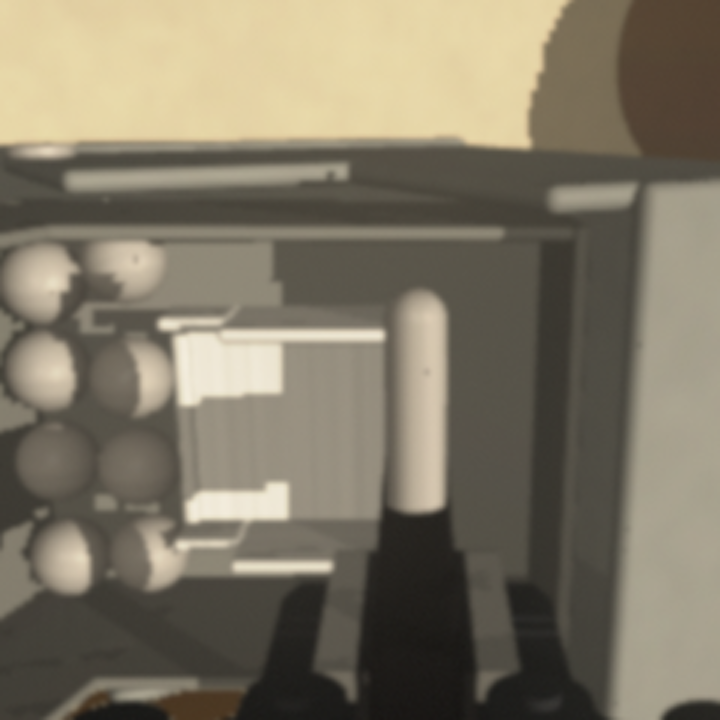

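{"fn": "apply_moves", "kwargs": {"motion": [[0.1, -0.3, 0.1, 0, 0, 0, 0], [0.15, -0.6, 0.1, 0, 0, 0, 0], [0.15, -0.8, 0.1, 0, 0, 0, 0], [0.15, -0.8, 0.1, 0, 0, 0, 0]]}}

```text
time: 15.45
position: [586.0, -72.0, 144.4]
ee_rot: [2.615, -0.0, 1.598]
ft_force: [4.6, 2.5, -0.9]
opening: 11.1
```

```bash
python3 - <<'E'
from h import *
where(); snap("wrist","pics/w17.png");save("pics/w17.png",(180,60,420,300),3,"pics/w17c.png")
E
```

```text
t 15.45 lip u,w,y [26.6  4.   1.1] heel u,w [91.6  4.4] tilt 30.2 F(u,w,y) [ 3.6 -3.1  2.4] open 11.1
t 15.45
```

View pics/w17c.png

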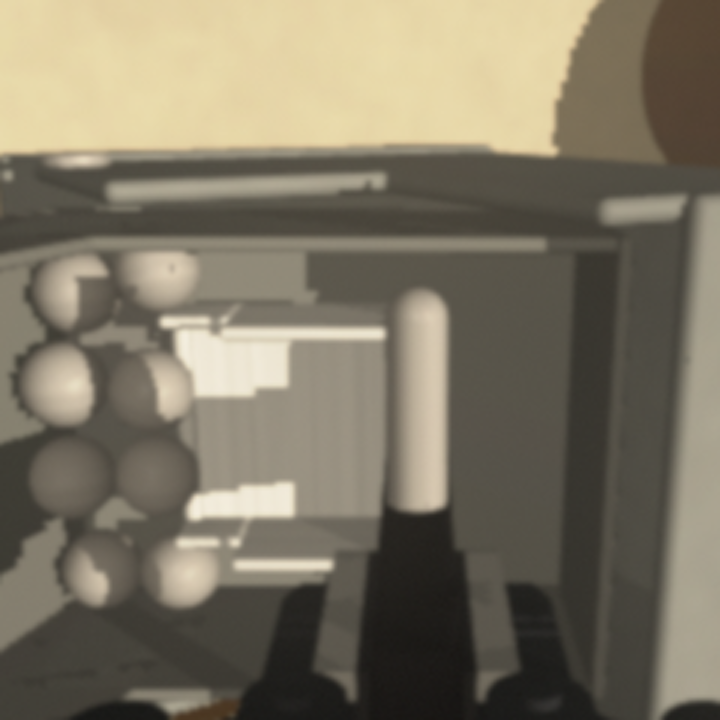

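Low force (3.6 N), the inner balls are starting onto the lip and the outer ones slide beside. Push on.

{"fn": "apply_moves", "kwargs": {"motion": [[0, -0.3, 0, 0, 0, 0, 0], [0, -0.6, 0, 0, 0, 0, 0], [0, -0.8, 0, 0, 0, 0, 0], [0, -0.8, 0, 0, 0, 0, 0]]}}

```text
time: 15.9
position: [580.2, -72.5, 141.8]
ee_rot: [2.612, 0.0, 1.598]
ft_force: [6.3, 3.2, 1.4]
opening: 11.0
```

```bash
python3 - <<'E'
from h import *
where(); snap("wrist","pics/w18.png");save("pics/w18.png",(180,60,420,300),3,"pics/w18c.png")
E
```

```text
t 15.90 lip u,w,y [20.5  4.4  0.8] heel u,w [85.5  5. ] tilt 30.3 F(u,w,y) [ 6.2 -1.9  3. ] open 11.0
t 15.9
```

View pics/w18c.png

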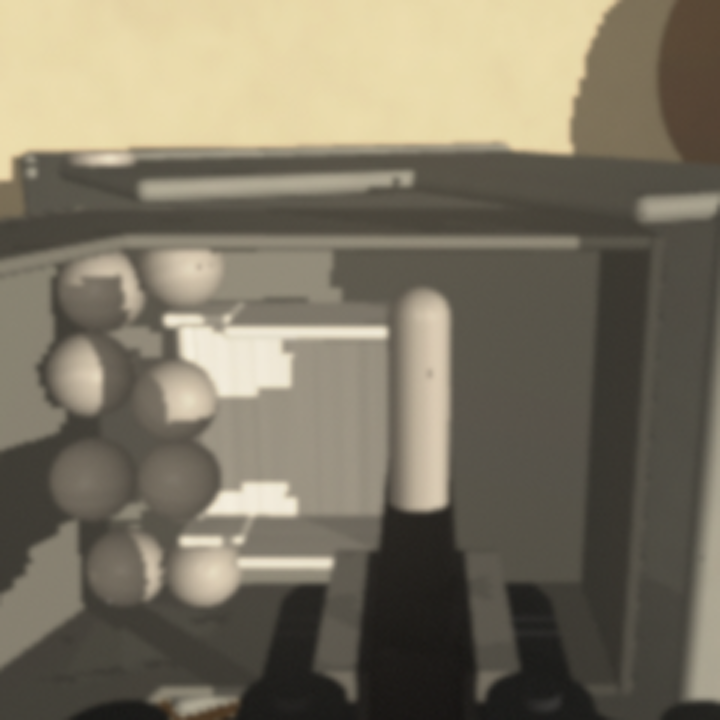

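{"fn": "apply_moves", "kwargs": {"motion": [[0, -0.3, 0, 0, 0, 0, 0], [0, -0.6, 0, 0, 0, 0, 0], [0, -0.9, 0, 0, 0, 0, 0], [0, -1.1, 0, 0, 0, 0, 0], [0, -1.1, 0, 0, 0, 0, 0]]}}

```text
time: 16.45
position: [572.3, -73.0, 138.1]
ee_rot: [2.608, 0.001, 1.598]
ft_force: [10.2, 3.5, 2.9]
opening: 11.2
```

```bash
python3 - <<'E'
from h import *
where(); snap("wrist","pics/w19.png");save("pics/w19.png",(180,60,420,300),3,"pics/w19c.png")
E
```

```text
t 16.45 lip u,w,y [12.1  5.   0.4] heel u,w [77.1  5.9] tilt 30.6 F(u,w,y) [10.4 -2.6  3.2] open 11.2
t 16.45
```

View pics/w19c.png

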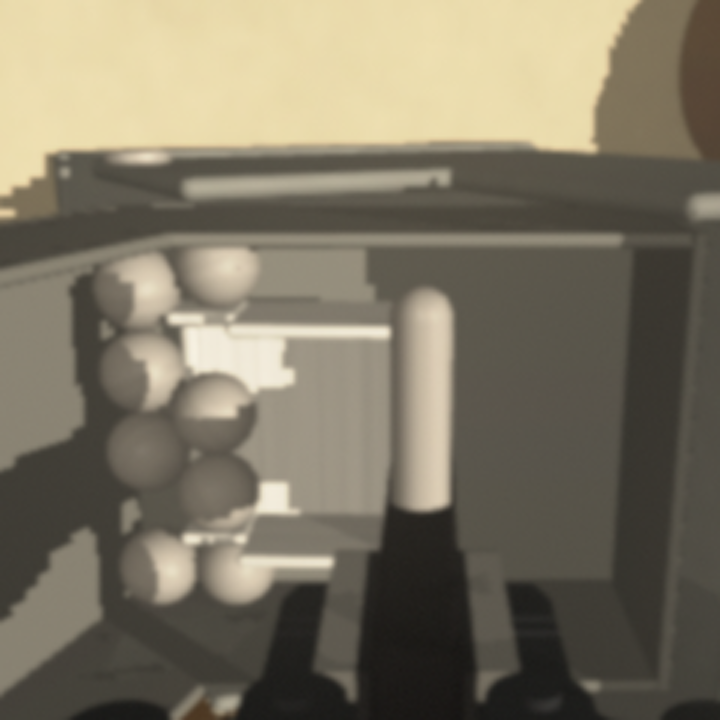

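{"fn": "apply_moves", "kwargs": {"motion": [[0, -0.3, 0, 0, 0, 0, 0], [0, -0.6, 0, 0, 0, 0, 0], [0, -0.9, 0, 0, 0, 0, 0], [0, -1.2, 0, 0, 0, 0, 0], [0, -1.2, 0, 0, 0, 0, 0]]}}

```text
time: 17.0
position: [566.0, -74.5, 137.3]
ee_rot: [2.598, 0.003, 1.596]
ft_force: [18.1, 5.2, 9.6]
opening: 11.3
```

```bash
python3 - <<'E'
from h import *
where(); snap("wrist","pics/w20.png");save("pics/w20.png",(180,60,420,300),3,"pics/w20c.png")
E
```

```text
t 17.00 lip u,w,y [ 7.1  6.8 -1.1] heel u,w [72.   8.4] tilt 31.2 F(u,w,y) [20.6 -0.8  4.6] open 11.3
t 17.0
```

View pics/w20c.png

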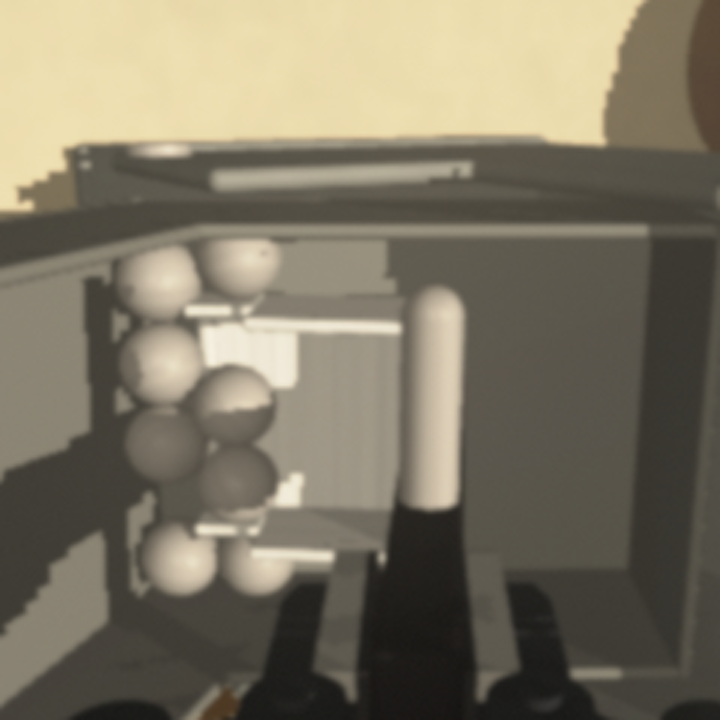

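Two balls are in; jam at 20 N so I stop here. Relax, then lift and level.

{"fn": "apply_moves", "kwargs": {"motion": [[0, 0.6, 0, 0, 0, 0, 0], [0, 1, -0.2, 1, 0, 0, 0], [0, 1.3, -0.6, 4, 0, 0, 0], [0, 1.6, -1.1, 7, 0, 0, 0], [0, 2, -1.7, 10, 0, 0, 0], [0, 2.4, -2.3, 13, 0, 0, 0], [0, 2.8, -3, 16, 0, 0, 0], [0, 3.2, -3.7, 19, 0, 0, 0], [0, 3.6, -4.4, 22, 0, 0, 0], [0, 4, -5.1, 25, 0, 0, 0]]}}

```text
time: 18.05
position: [567.1, -73.1, 192.2]
ee_rot: [3.056, 0.0, 1.598]
ft_force: [0.7, -0.3, -1.7]
opening: 11.1
```

```bash
python3 - <<'E'
from h import *
where(); snap("wrist","pics/w21.png")
E
```

```text
t 18.05 lip u,w,y [ 5.8 87.5  0.5] heel u,w [64.8 60.1] tilt 4.9 F(u,w,y) [-0.2 -1.9 -0.3] open 11.1
t 18.05
```

View pics/w21.png

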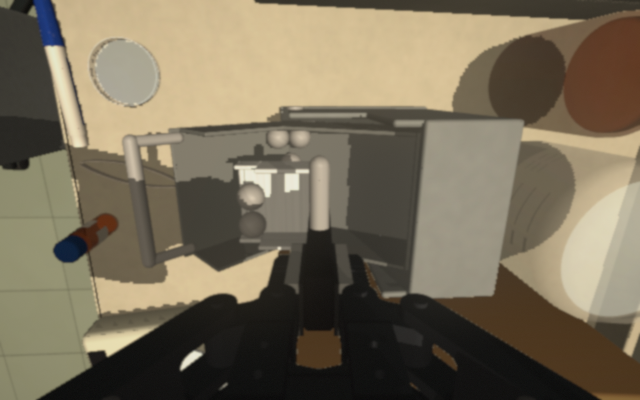

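```bash
python3 - <<'E'
from h import *
go([560,-74,260],R=tool(YAW,-3));go([455,-80,270],R=tool(YAW,-3));go([455,-160,270],R=tool(YAW,-3))
E
```

```text
d [-0.06 -0.27 -6.65] rot [ 7.87  0.05 -0.04]
d [ -0.37 -10.66  -8.54] rot [ 7.87  0.05 -0.04]
d [ -8.37 -10.88  -8.55] rot [ 7.87  0.05 -0.04]
```

{"fn": "apply_moves", "kwargs": {"motion": [[0, 0, -1.5, 2, 0, 0, 0], [0, 0, -3.5, 4, 0, 0, 0], [0, -0.1, -5.5, 6, 0, 0, 0], [0, -0.8, -7, 7.8, 0, 0, 0], [0, -2.2, -7.8, 7.8, 0, 0, 0], [0, -4.2, -8.2, 7.8, 0, 0, 0], [-0.2, -6.5, -8.4, 7.8, 0, 0, 0], [-0.3, -8.8, -8.5, 7.8, 0, 0, 0], [-0.4, -10.2, -8.5, 7.8, 0, 0, 0], [-0.4, -10.7, -8.5, 7.8, 0, 0, 0]]}}

```text
time: 19.1
position: [452.5, -80.2, 267.0]
ee_rot: [-3.094, 0.0, 1.598]
ft_force: [-0.1, -0.4, -2.1]
opening: 11.3
```

```bash
python3 - <<'E'
from h import *
where(); snap("wrist","pics/w22.png")
go([455,-240,270],R=tool(YAW,-3));print(observe()["position"])
E
```

```text
t 19.10 lip u,w,y [-61.9 221.2  -3.3] heel u,w [ -7.1 186.3] tilt 2.7 F(u,w,y) [-1.1 -1.8 -0.4] open 11.3
t 19.1
d [-15.99  -0.21  -0.27] rot [ 0.3   0.01 -0.05]
[452.68679465 -80.09948451 267.21255189]
```

View pics/w22.png

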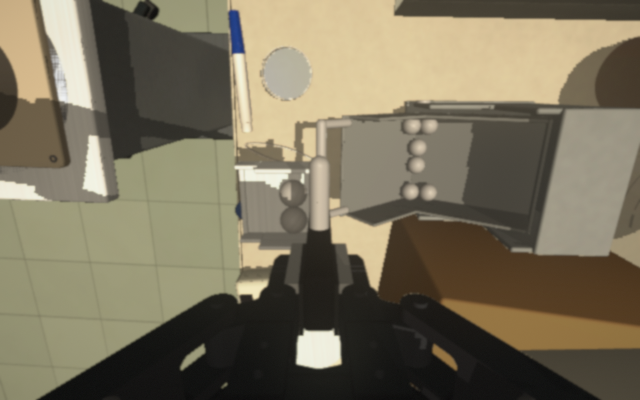

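{"fn": "apply_moves", "kwargs": {"motion": [[-0.8, 0, 0, 0, 0, 0, 0], [-2.4, 0, 0, 0, 0, 0, 0], [-4.6, 0.2, 0, 0, 0, 0, 0], [-7, 0.4, 0, 0, 0, 0, 0], [-9.4, 0.6, 0, 0, 0, 0, 0], [-11.8, 0.6, 0, 0, 0, 0, 0], [-14.2, 0.6, 0, 0, 0, 0, 0], [-16.6, 0.6, 0, 0, 0, 0, 0], [-18.2, 0.6, 0, 0, 0, 0, 0], [-19, 0.6, 0, 0, 0, 0, 0]]}}

```text
time: 20.15
position: [465.3, -271.3, 267.0]
ee_rot: [-3.095, -0.0, 1.597]
ft_force: [0.4, -0.8, -1.6]
opening: 11.0
```

```bash
python3 - <<'E'
from h import *
s=observe();print(s["position"],s["ee_rot"],s["q"],s["ft_force"]); snap("wrist","pics/w23.png");snap("side","pics/d23.png")
R=tool(YAW,0);o=np.array([431,-311,58.]);p=o-R.apply([TX,-31,ZG+115]);print(p)
go(p+[0,0,60],R=tool(YAW,-3))
E
```

```text
[ 465.30914868 -271.26229697  266.99781865] [-3.09450916e+00 -2.27656956e-04  1.59717392e+00] [-0.60317257 -0.01068788  1.53156539 -0.02763849  1.6588825  -0.63146161] [ 0.37014923 -0.77110402 -1.55622002]
t 20.15
t 20.2
[ 461.94603111 -308.63501403  136.7       ]
d [-3.82 -0.11  7.06] rot [ 0.31 -0.02 -0.08]
```

View pics/w23.png

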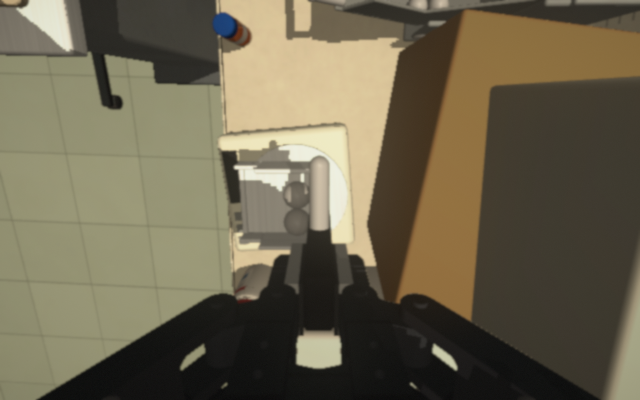

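View pics/d23.png

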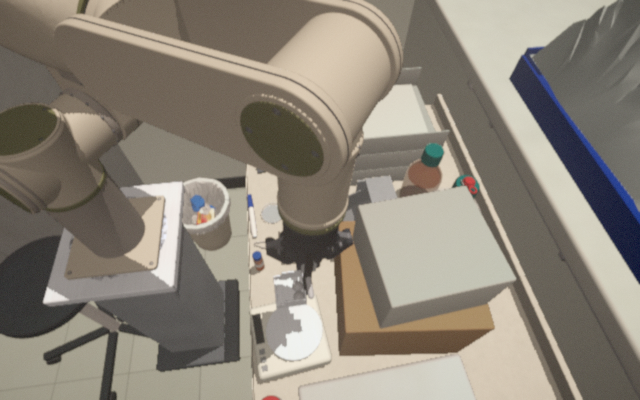

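```bash
python3 - <<'E'
from h import *
import pickle
save("pics/w23.png",(210,115,370,255),5,"pics/w23c.png")
E
```

```text
(no output)
```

View pics/w23c.png

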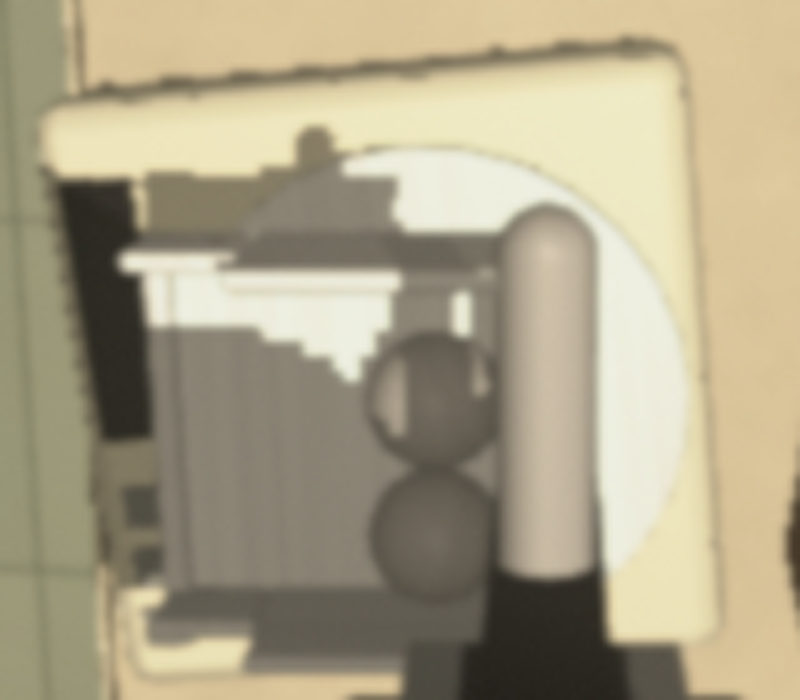

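Fit the pan circle from arc points: (345,162),(420,147),(500,163),(600,222),(660,305),(685,390),(675,460),(640,535),(612,572).

```bash
python3 - <<'E'
from h import *
import pickle
from scipy.optimize import least_squares
W=pickle.load(open("pics/w23.png.cal","rb"))
P=[(345,162),(420,147),(500,163),(600,222),(660,305),(685,390),(675,460),(640,535),(612,572)]
Q=np.array([atz(W,210+u/5,115+v/5,58)[:2] for u,v in P])
r=least_squares(lambda c:np.hypot(*(Q-c[:2]).T)-c[2],[431,-311,60]);print(r.x,r.fun.round(1))
r=least_squares(lambda c:np.hypot(*(Q-c[:2]).T)-60,[431,-311]);print(r.x,r.fun.round(1))
o=np.array([*r.x[:2],58.]);R=tool(YAW,0);p=o-R.apply([TX,-31,ZG+115]);print(p)
go(p+[0,0,40],R=tool(YAW,-3));go(p+[0,0,8],R=R)
E
```

```text
[ 430.66977141 -311.5380989    59.42978736] [-0.3  0.6 -0.1 -0.3 -0.3  0.7 -0.1 -0.4  0.2]
[ 430.03476097 -311.94194262] [-0.7  0.4 -0.1 -0.1 -0.1  0.8 -0.2 -0.6 -0.1]
[ 460.98079208 -309.57695665  136.7       ]
d [-3.91 -0.11  9.06] rot [ 0.31 -0.02 -0.08]
d [-3.91  0.04 12.26] rot [-2.69 -0.02 -0.08]
```

```bash
python3 - <<'E'
from h import *
import pickle
W=pickle.load(open("pics/w23.png.cal","rb"))
for n,q in (("lip+",(-59,29,-115)),("lip-",(-59,-29,-115)),("sidefront+",(-59,29,-99)),("sidefront-",(-59,-29,-99)),("bar+end top",(0,48,-25))):
    print(n,((np.array(proj(W,scpt(*q)))-[210,115])*5).round())
E
```

```text
lip+ [131. 225.]
lip- [158. 593.]
sidefront+ [104. 248.]
sidefront- [134. 636.]
bar+end top [533. 207.]
```

{"fn": "apply_moves", "kwargs": {"motion": [[-1, 0, 1, 0, 0, 0, 0], [-2.5, -0.1, 3, 0, 0, 0, 0], [-3.6, -0.2, 5.5, 0, 0, 0, 0], [-3.9, -0.2, 8, 0, 0, 0, 0], [-3.9, -0.2, 9.6, 0, 0, 0, 0], [-3.9, -0.15, 10.6, -1, 0, 0, 0], [-3.9, -0.1, 11.4, -2, 0, 0, 0], [-3.9, -0.05, 12, -2.7, 0, 0, 0], [-3.9, -0.05, 12.2, -2.7, 0, 0, 0]]}}

```text
time: 21.15
position: [460.0, -308.6, 145.4]
ee_rot: [3.141, -0.0, 1.598]
ft_force: [0.4, -0.2, -2.7]
opening: 11.1
```

```bash
python3 - <<'E'
from h import *
s=observe();print(s["position"],s["ee_rot"],s["ft_force"],s["opening"]); snap("wrist","pics/w24.png");snap("scene","pics/s24.png")
print("origin",scpt(-31,0,-115))
R=tool(YAW,0);go(np.array([460.5,-309.4,136.7]),R=R)
save("pics/s24.png",(330,130,430,220),6,"pics/s24c.png")
E
```

```text
[ 459.95362832 -308.55824234  145.43810877] [ 3.14053080e+00 -8.09407887e-05  1.59843890e+00] [ 0.36293207 -0.20009417 -2.69163891] 11.116193225846859
t 21.15
t 21.2
origin [ 429.31074854 -311.18115518   67.26396464]
d [-0.06  0.03  0.93] rot [ 0.05  0.02 -0.02]
```

View pics/w24.png

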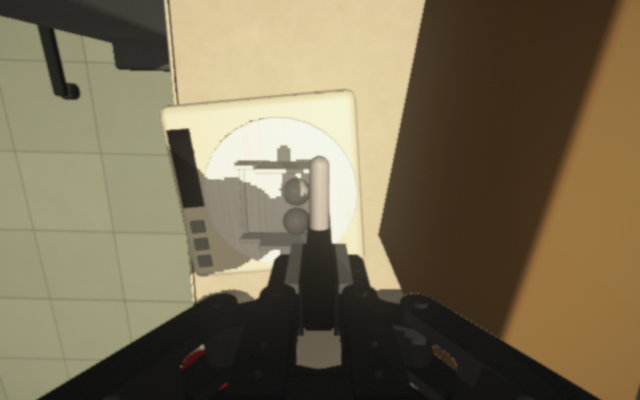

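View pics/s24c.png

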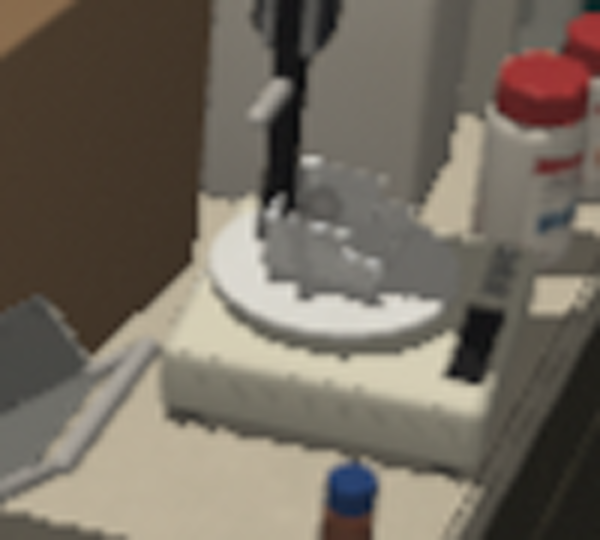

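{"fn": "apply_moves", "kwargs": {"motion": [[0, 0, 0.3, 0, 0, 0, 0], [0, 0, 0.6, 0, 0, 0, 0], [0, 0, 0.8, 0, 0, 0, 0], [0, 0, 0.8, 0, 0, 0, 0]]}}

```text
time: 21.65
position: [460.4, -309.0, 137.9]
ee_rot: [3.141, 0.0, 1.598]
ft_force: [0.1, 1.2, -0.9]
opening: 11.2
```

{"fn": "apply_moves", "kwargs": {"motion": [[0, 0, 0.1, 0, 0, 0, 0], [0, 0, 0.2, 0, 0, 0, 0], [0, 0, 0.2, 0, 0, 0, 0]]}}

```text
time: 21.95
position: [461.0, -309.2, 137.6]
ee_rot: [3.139, 0.001, 1.599]
ft_force: [-0.5, 2.3, 7.2]
opening: 11.2
```

Contact (force rose ~10 N at z as predicted). Ease off and release.

{"fn": "apply_moves", "kwargs": {"motion": [[0, 0, -0.1, 0, 0, 0, 0], [0, 0, -0.1, 0, 0, 0, 1.4], [0, 0, -0.1, 0, 0, 0, 1.8], [0, 0, -0.1, 0, 0, 0, 2.5], [0, 0, -0.1, 0, 0, 0, 4], [0, 0, -0.1, 0, 0, 0, 5], [0, 0, -0.1, 0, 0, 0, 5]]}}

```text
time: 22.65
position: [460.1, -308.8, 136.7]
ee_rot: [3.141, 0.0, 1.598]
ft_force: [0.0, 0.1, -0.2]
opening: 50.3
```

```bash
python3 - <<'E'
from h import *
s=observe();print(s["position"],s["ft_force"],s["opening"]); snap("wrist","pics/w25.png")
E
```

```text
[ 460.14643205 -308.82620785  136.65341433] [ 0.04725668  0.05544449 -0.21415688] 50.257758114042545
t 22.65
```

View pics/w25.png

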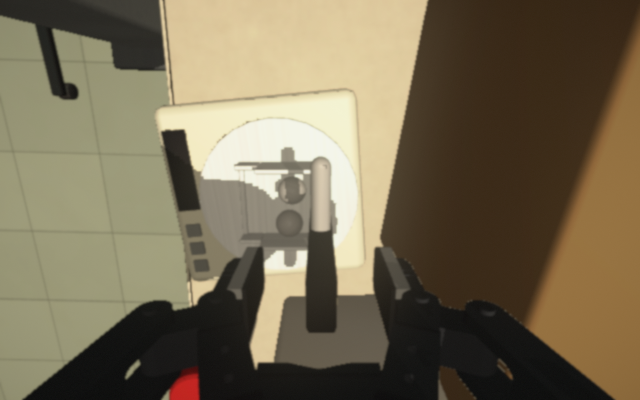

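Released, standing, both balls in it. Retreat straight up.

{"fn": "apply_moves", "kwargs": {"motion": [[0, 0, -1, 0, 0, 0, 5], [0, 0, -3, 0, 0, 0, 5], [0, 0, -6, 0, 0, 0, 5], [0, 0, -10, 0, 0, 0, 5], [0, 0, -14, 0, 0, 0, 5], [0, 0, -17, 0, 0, 0, 5], [0, 0, -18, 0, 0, 0, 5], [0, 0, -18, 0, 0, 0, 5]]}}

```text
time: 23.5
position: [460.8, -309.4, 319.3]
ee_rot: [3.138, 0.003, 1.598]
ft_force: [-0.5, -0.5, -0.2]
opening: 49.9
```

```bash
python3 - <<'E'
from h import *
snap("wrist","pics/w26.png");snap("scene","pics/s26.png");snap("side","pics/d26.png")
save("pics/s26.png",(230,110,450,240),3.6,"pics/s26c.png")
save("pics/w26.png",(200,100,400,280),4,"pics/w26c.png")
save("pics/d26.png",(240,150,420,390),2.5,"pics/d26c.png")
E
```

```text
t 23.5
t 23.55
t 23.6
```

View pics/w26c.png

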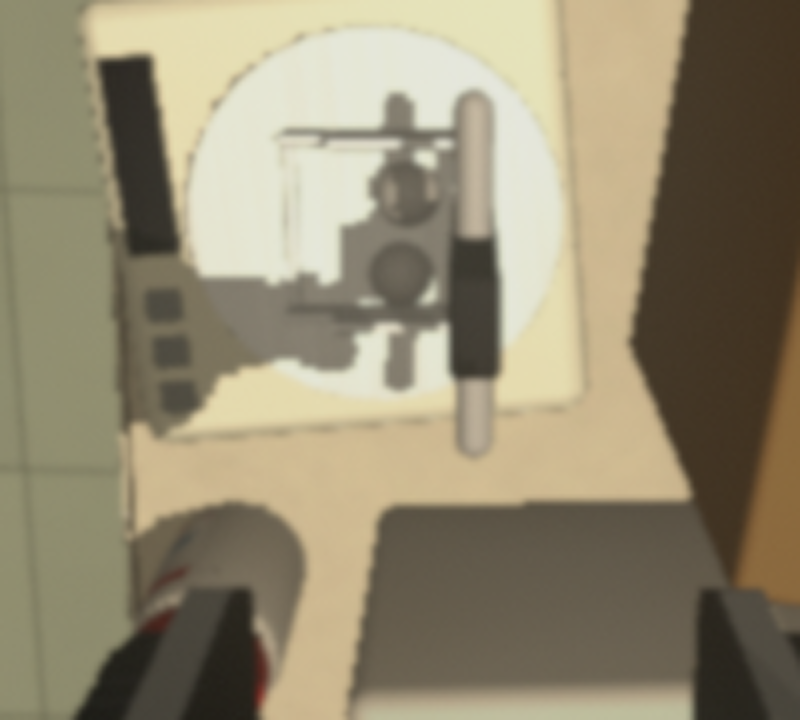

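View pics/s26c.png

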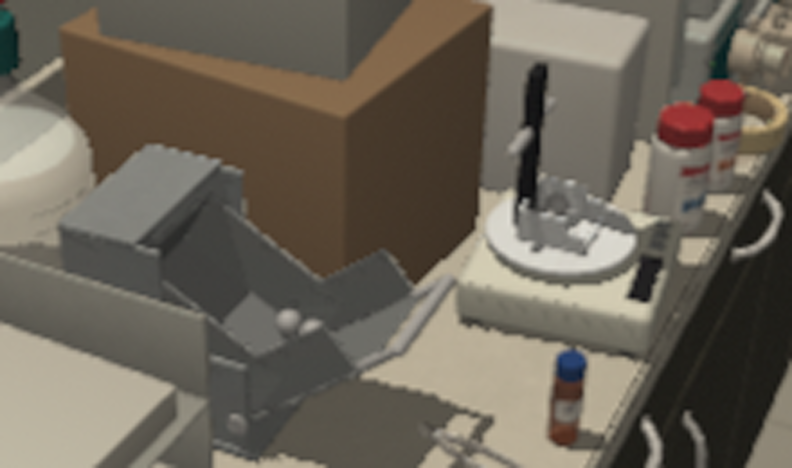

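View pics/d26c.png

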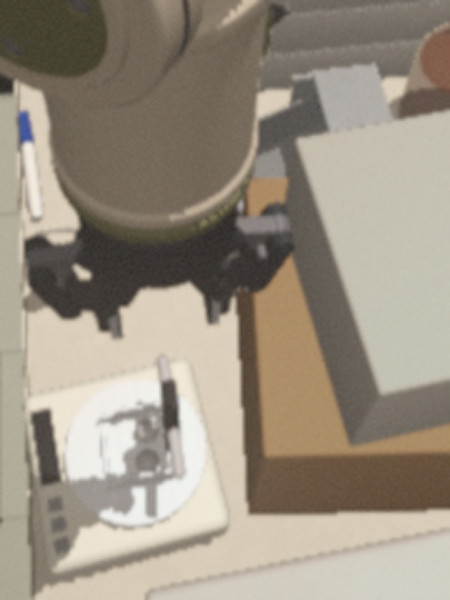

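```bash
python3 -c "
from station import *
print(hand_in()); s=observe(); print(s['time'])"
```

```text
the job is handed in; nothing more can be done
None
the job is handed in; nothing more can be done
```

The loaded scoop is standing upright on the middle of the balance pan, released, with two balls in it. I handed the job in at about 23.7 s.

**What I did:** I swung the bin forward to its stop, lifted the scoop off the stand and pushed it down the bin floor under the balls. I stopped when it jammed at about 20 N against the front row, with two balls in. I then levelled it, carried it over, set it down and opened the gripper.

**Last checks:**
- **Bin:** its tilt measured 29.7° (0.52 rad) after I released it. The bar was at the same pixels at the end, so it had not closed again.
- **Scoop:** it stands clear of the gripper, within a few mm of the pan centre, and the last pictures show both balls inside. The other six stayed in the bin (counted in a picture taken while carrying).

**Disagreements and slips:**
- **Finger reach:** the shut fingertips sit about 22 mm behind the reported TCP. My first close on the bar gripped nothing, and I redid it lower.
- **Bar pull:** the elbow reached its range limit during the pull. I finished with less tool tilt.
- **Forces:** the highest wrist force I read was about 62 N, during the pull; forces are only read at the end of each move. I had no separate reading of forces on the arm or the gripper's body.
- **Cameras:** the scene camera differed from the wrist camera by about 4 mm, so I used the wrist views for the final positions.

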